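# Hang the tape arm on the slotted upright and load its roll

## Robot

A 6-joint arm with a two-finger parallel gripper is mounted at the origin on the work surface; the furniture and walls round the work are solid. World frame = base frame: x ahead of the robot, y to its left, z up, the work surface at z = 0. Lengths are in m, angles in rad, forces in N, time in s.
With the tool pointing down it reaches from about 0.35 to 0.85 m from the base axis. Payload 8.1 kg.
Tool frame: the origin (TCP) lies between the finger pads; the fingertips stand tcp_to_tips ahead of it and the grasp point (between the pads) lies 2 mm behind it (tcp_to_tips is the distance from the TCP to the fingertips, in m); z points along the fingers, y is the line along which they close (so a half turn about z gives the same grasp; the last joint's range is limited). The gripper opens to 85 mm and grips with 20 to 120 N. Pads are 22 mm wide; open, the fingers measure 114 mm over their backs; the gripper's body (76 mm by 85 mm) begins 54 mm behind the grasp point. The pads swing forward as they close: fully open they stand 13 mm farther back than shut.
Start: joints at [1.242, 0.13, 1.488, -0, 1.523, -0.085], TCP at [0.145, 0.582, 0.248] pointing down, gripper open.
Joint ranges: [-2.96, 2.96], [-0.89, 2.26], [0.02, 2.5], [-1.34, 4.48], [0, 2.73], [-2.66, 2.66]. Speed limits (rad/s): [2.39, 2.39, 2.79, 3.14, 3.14, 3.14].

## Interface

Orientations are given as a unit quaternion [x, y, z, w].
In Python, from cell import get_obs, camera, job_done, spot_in, place_of, tcp_to_tips gives the robot as it stands. The module is installed in compiled form; this text tells all that it offers.
- The arm moves only by the tool jog_arm, never from a script. Its argument "plan" is a list of rows, each a list of 3 entries, a list of its own where there are three numbers: the shift along the tool's x, y, z each as a share of 0.8 m, from -1 to 1, then the turn about the tool's z as a share of 10 degrees, from -1 to 1, then the opening, from 0 (shut) to 1 (fully open). A call has 1 to 8 rows; each row shifts and turns the commanded pose from where the row before left it, along the tool's axes as they then stand; what a row does not reach is not made up. A row lasts 1/8 s, in which the tool goes at most 62.5 mm and 10.7 degrees, less where a joint would pass 70% of its speed; a pose out of reach is approached as far as the arm can. A call with a number of a shift or a turn outside -1 to 1 is refused whole. A call with a gripper value outside its range is refused whole. The fingers move at their own pace and stop on an object; the grip force is fixed at half the most. Time passes only in rows, so rows that do not move let the fingers close. It gives the time, the measured TCP pose, the force, the opening and the grip force at its end, in the units of the state.
- get_obs(): the state, without advancing time (a new reading comes with each control period).
- camera(name): name is "scene" or "top" or "wrist"; returns a dict with "color" (480x640x3 uint8, blue, green, red), "depth" (480x640 float32, m along the optical axis (not along the pixel's ray), 0 where there is no reading), "vfov" (degrees; the focal length in pixels is half the picture's height over the tangent of half this angle, whatever the lens; pixels are square), "cx", "cy" (the principal point, pixels), "rvec" (rotation vector, rad) and "tvec" (3), from world to camera coordinates, as OpenCV has them; the wrist camera has in their place "hand_eye" (4x4, takes a point from camera to tool coordinates, whose origin is the TCP and whose axes are the flange's). Camera axes: x right, y down, z forward; pixel columns grow to the right and rows downward; lengths in m; the calibration is good to about 2 mm. The wrist camera is an equidistant fisheye: a pixel r from the principal point sees the ray r / f radians off the axis. A picture is of the moment at which its call begins: read the wrist's pose just before it.
- job_done(): hands the job in; it is judged then, once.
Trained networks look in a picture, given as the dict that the camera call returned (one of the last four; its "shot" number tells which), for a name from the list of things; names that differ only in an ending like _2 or _b are one class to them, and where a whole thing is asked for, a point or a joint stands for the part that bears it (a point fixed in the world has none). Each returns a list of dicts, best first, with "confidence" (0 to 1); they miss things now and then, are a little off and sometimes report something else, mostly with a low value. They report only what shows in the picture. A call takes as long as a camera call.
- spot_in(picture, target): "at" ([row, column] as shares, 0 to 1, of the picture: columns of its width, rows of its height, amid what is visible of it).
- place_of(picture, target): "at" ([row, column] as shares, 0 to 1, of the picture: columns of its width, rows of its height: a listed point, or the origin of a listed thing).
The state is a dict: "clock": time; "qpos": joint angles; "qvel": joint speeds; "effort": joint torques, N m; "tcp_pos": TCP position; "ee_rot": TCP orientation; "contact_force": force on the tool from outside, world axes, zero at the start; "ft_torque": the same for the moment, N m; "grip_width": opening from 0.0 (shut) to 1.0 (fully open); "grip_force": force on a finger pad.
Only numpy, scipy, OpenCV 4.12 (cv2) and the standard library are available. Lean on these libraries where they do the work, as an engineer would, in place of code of your own. Each camera call takes 0.05 s, during which the arm holds its last target. There are 200 camera calls.

## Task

Hang the loose hanger arm on the slotted upright: put its two hook tabs into the two lowest slots, push it in until its end plate is flush with the upright, then down until the hooks are fully engaged, and let go. Then put the near one of the two tape rolls on the table (not the one far back among the tools) flat over the arm's spindle. Leave the other things on the table where they are.

Things in the scene. Friction and masses are not known exactly. Their poses are not given: they have to be found in the camera images.
- hanger: Loose aluminium hanger arm, 0.3 kg, standing on its flat underside on a fixed 15 mm plywood board. Origin: on the underside, in the plane of its end plate's mating face, mid-width; x points out of that face, where the hook tabs are, z up. End plate 40 wide (y), 85 high, x -5 to 0. A floor strip 34 wide, 5 thick, runs in -x to a disc (radius 48, 5 thick, centre x -130) with a spindle. Centre of mass near x -50.
- web (a point): Place to grip the hanger arm: middle of its upright web, at x -34, z 52 in the arm's frame. The web is 12 thick (y), x -62 to -4, z from the floor strip to 73, and stands before the end plate.
- low_tab (a point): On the arm's mating face under the root of the lower tab (arm x 0, z 20). Two steel hook tabs 8 wide, one 50 above the other. Each: a shank 8 high (undersides z 20 and 70), x 0 to 12, ending in a lip (x 7 to 13, splayed 1.5 mm outward at its tip) that drops 10 below the shank, so 18 high in all (z 10 to 28, 60 to 78), with a narrowed nose to x 15.5.
- spindle (a point): Foot of the arm's spindle, on top of the disc (arm x -130, z 5). Spindle diameter 24, 32 high.
- upright: Fixed upright: grey steel channel 50 wide, 600 tall, on a foot plate 150 x 120 x 8. Origin at table height in the plane of its front face, mid-width; the front looks along its -x, z up. The front sheet is 5 thick, hollow behind, with one column of slots 14 wide, 26 high at 50 pitch; lower edges of the two lowest at z 205 and 255.
- under_tip (a point): Empty point 110 in front of the upright's face at z 255, straight below the front tip of a similar arm with a thread spool that is already fixed near the top: that arm juts 110 out (46 wide), underside at z 500, and roofs the lower slots. A hand held vertical does not fit under it: lean it 30 to 45 degrees back from the upright, fingers pointing forward and down.
- low_slot (a point): Middle of the lower edge of the lowest slot, in the front face; axes as the upright's. Fully engaged, low_tab lies at low_slot, shanks resting on the slots' lower edges, the arm's underside at z 185. To enter, the arm must be 10 to 18 higher than that (14 is central). Lips have 2 mm of play behind the sheet (3.5 at their tips), so the hung arm droops by up to 0.04 rad.
- roll: Roll of blue masking tape lying flat on the plywood board, the one nearer the robot, outer diameter 111, 24 high, inner diameter 76 (rim about 17 thick, its middle at radius 47), 0.12 kg. Origin at the centre of its underside, z up. (Another such roll lies far back at the left among the tools; it is not part of the job.)
- spool: Bystander: spool of dark thread, 42 across x 70 high, standing. Origin at the centre of its underside.
- wax_tin: Bystander: round tin, 68 across x 34 high. Origin at the centre of its underside.
- beeswax: Bystander: cake of beeswax 37 x 53 x 20. Origin at the centre of its underside.
- dye_bottle: Bystander: white bottle 44 across x 95 high, standing. Origin at the centre of its underside.

How it is judged:
On the way, in this order (a step that is already met when the one before it is completed fails the run):
1. the hanger arm hangs in the two lowest slots, flush and fully down, and is let go of (x of low_tab in the frame of low_slot between -0.004 and 0.003 m and y of low_tab in the frame of low_slot between -0.005 and 0.005 m and z of low_tab in the frame of low_slot between -0.004 and 0.004 m and angle between the x axis of hanger and the x axis of upright, either way round below 0.1 rad and angle between the z axis of hanger and the z axis of upright, either way round below 0.1 rad and contact force between hanger and the fingers below 0.1 N and linear speed of hanger below 0.02 m/s), for 0.2 s.
2. the tape roll lies flat on the hung arm, round its spindle (x of low_tab in the frame of low_slot between -0.004 and 0.003 m and y of low_tab in the frame of low_slot between -0.005 and 0.005 m and z of low_tab in the frame of low_slot between -0.004 and 0.004 m and angle between the x axis of hanger and the x axis of upright, either way round below 0.1 rad and angle between the z axis of hanger and the z axis of upright, either way round below 0.1 rad and horizontal distance between roll and spindle below 0.028 m and z of roll in the frame of spindle between -0.003 and 0.005 m and angle between the z axis of roll and the z axis of hanger, either way round below 0.12 rad), for 0.2 s.
At the end, for the whole second after the job is handed in: Arm hung in the two lowest slots: low_tab within 4 mm in height, 5 mm sideways, +3/-4 mm in depth of low_slot, axes within 0.10 rad; roll flat on its disc: centre within 28 mm of the spindle, underside -3 to +5 mm from the disc's top, within 0.12 rad of parallel; both at rest (all of step 2 and linear speed of each of roll, hanger below 0.02 m/s); the robot touches nothing.
It fails at once if a bystander (spool, tin, beeswax or bottle) is moved by more than 30 mm (distance of any of spool, wax_tin, beeswax, dye_bottle from where it was at the start of the episode above 0.03 m).
It also fails if it takes over 64 s, if anything falls off the work surface, if the arm or the gripper's body presses on something with over 40 N, if the wrist force passes 120 N, or if a joint passes its speed limit or range.

## Working session

There is one attempt and no reset: what is moved stays moved. The work goes in short steps, Python scripts to look and compute and a tool call to move; the robot and the scene stay as the last step left them, time stands still between calls to the robot, and variables do not carry over. Pictures are saved under pics/ and viewed, at most 11 in all, crops included, and the job is handed in when it is done.

Besides the shell and the picture viewer there is one more tool, called after ">>>" in YAML: its name, and indented under it one key for each argument. jog_arm: Moves the arm, as the interface text tells. Its arguments: {"type":"object","properties":{"plan":{"type":"array"}},"required":["plan"]}

```bash
mkdir -p pics
cat > h.py <<'E'
import numpy as np, cv2
from scipy.spatial.transform import Rotation as R
from cell import *
def ray(c,uv):
    f=240/np.tan(np.radians(c['vfov'])/2)
    return np.array([(uv[0]-c['cx'])/f,(uv[1]-c['cy'])/f,1.])
def pt(c,uv,z=None):
    """world point by depth, or on the plane z"""
    Rm=cv2.Rodrigues(np.array(c['rvec'],float))[0]; t=np.array(c['tvec'],float).ravel()
    o=-Rm.T@t; d=Rm.T@ray(c,uv)
    if z is None:
        u,v=int(round(uv[0])),int(round(uv[1])); p=c['depth'][v-1:v+2,u-1:u+2]; p=p[p>0]
        return o+d*(np.median(p) if len(p) else np.nan)
    return o+d*(z-o[2])/d[2]
def cloud(c):
    f=240/np.tan(np.radians(c['vfov'])/2)
    v,u=np.mgrid[:480,:640]; d=c['depth']
    P=np.stack([(u-c['cx'])/f*d,(v-c['cy'])/f*d,d],-1)
    Rm=cv2.Rodrigues(np.array(c['rvec'],float))[0]; t=np.array(c['tvec'],float).ravel()
    W=(P-t)@Rm; W[d==0]=np.nan
    return W
E
python3 - <<'E'
from h import *
o=get_obs(); print({k:np.round(v,4) for k,v in o.items()}, tcp_to_tips)
for n in ('scene','top'):
    c=camera(n); cv2.imwrite(f'pics/{n}0.png',c['color'])
    Rm=cv2.Rodrigues(np.array(c['rvec'],float))[0]; print(n,'cam at',-Rm.T@np.array(c['tvec']).ravel(),c['vfov'])
    for t in ['hanger','web','low_tab','spindle','upright','under_tip','low_slot','roll','spool','wax_tin','beeswax','dye_bottle']:
        for r in place_of(c,t)[:2]:
            uv=(r['at'][1]*640,r['at'][0]*480); print(t,round(r['confidence'],2),np.round(uv),np.round(pt(c,uv),3))
E
```

```text
{'clock': np.float64(0.0), 'qpos': array([ 1.2416,  0.1311,  1.4893,  0.    ,  1.523 , -0.0854]), 'qvel': array([ 0.0001, -0.0002, -0.0014, -0.0006, -0.0004,  0.0002]), 'effort': array([-1.60000e-03, -5.69389e+01, -5.00562e+01, -1.00000e-04,
        1.45000e-02, -0.00000e+00]), 'tcp_pos': array([0.1447, 0.5818, 0.2473]), 'ee_rot': array([ 1.216e-01,  9.926e-01, -9.000e-04, -2.000e-04]), 'contact_force': array([ 0.1669, -0.4579,  0.8402]), 'ft_torque': array([-0.0196, -0.0178,  0.0193]), 'grip_force': np.float64(0.0), 'grip_width': np.float64(0.9996)} 0.017
scene cam at [-0.28918028 -1.10743101  1.01535519] 42.1671773530626
hanger 0.77 [243. 219.] [0.576 0.367 0.026]
web 0.74 [230. 210.] [0.542 0.384 0.064]
low_tab 0.74 [242. 219.] [0.576 0.368 0.028]
spindle 0.97 [204. 227.] [0.449 0.387 0.038]
upright 0.92 [427. 354.] [ 0.591 -0.407  0.008]
low_slot 0.63 [432. 282.] [ 0.6   -0.391  0.202]
low_slot 0.21 [430. 354.] [ 0.587 -0.417  0.016]
roll 0.98 [230. 271.] [0.4   0.159 0.019]
spool 0.77 [279. 214.] [0.703 0.347 0.011]
wax_tin 0.71 [229. 211.] [0.54  0.382 0.064]
wax_tin 0.63 [265. 244.] [0.545 0.192 0.034]
dye_bottle 0.57 [334. 279.] [ 0.6   -0.055  0.021]
top cam at [ 0.43488876 -0.03787936  1.25683425] 57.307974860371516
web 0.73 [174. 245.] [0.561 0.38  0.072]
web 0.25 [478. 221.] [ 0.6   -0.402  0.205]
low_tab 0.98 [179. 238.] [0.58  0.366 0.075]
low_tab 0.55 [476. 222.] [ 0.597 -0.401  0.197]
spindle 0.55 [176. 284.] [0.455 0.385 0.033]
upright 0.89 [449. 231.] [ 0.602 -0.385  0.01 ]
under_tip 0.37 [256. 299.] [0.413 0.165 0.015]
low_slot 0.91 [479. 221.] [ 0.598 -0.403  0.206]
roll 0.89 [258. 300.] [0.412 0.16  0.019]
spool 0.71 [177. 239.] [0.577 0.375 0.067]
spool 0.61 [196. 190.] [0.722 0.338 0.027]
wax_tin 0.62 [239. 239.] [0.578 0.208 0.048]
beeswax 0.73 [474. 274.] [ 0.478 -0.448  0.021]
dye_bottle 0.67 [327. 228.] [ 0.603 -0.035  0.075]
```

View pics/scene0.png

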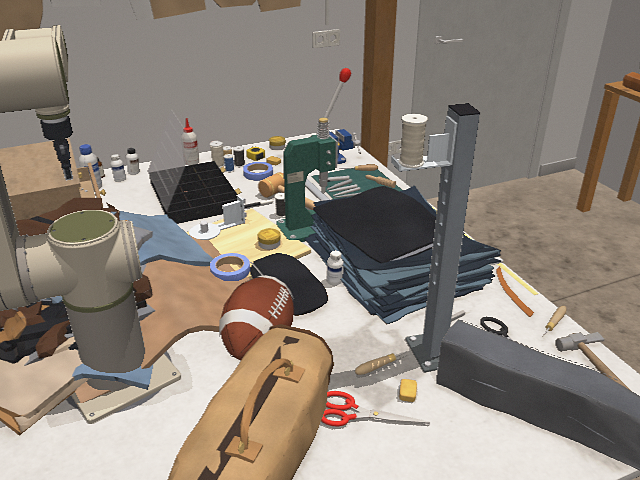

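View pics/top0.png

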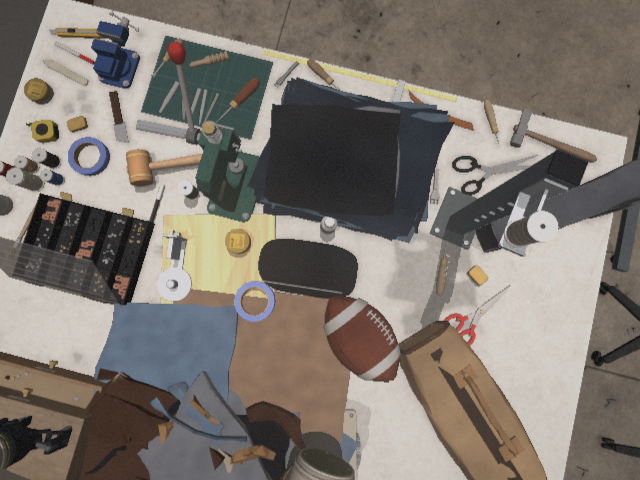

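Run:
```python
from h import *
for n in ('scene','top'):
    c=camera(n); np.savez(f'{n}0.npz',W=cloud(c),color=c['color'])
    W=cloud(c).reshape(-1,3)
    print(n)
    near=(abs(W[:,0]-.65)<.22)&(abs(W[:,1]+.4)<.2)
    for lo,hi in [(.006,.011),(.25,.48),(.49,.53),(.58,.62)]:
        P=W[near&(W[:,2]>lo)&(W[:,2]<hi)]
        if len(P)>10:
            r=cv2.minAreaRect((P[:,:2]*1000).astype(np.float32)); print(lo,hi,len(P),r)
# hanger: points above board
W=np.load('top0.npz')['W'].reshape(-1,3)
near=(abs(W[:,0]-.52)<.13)&(abs(W[:,1]-.385)<.07)
for lo,hi in [(.0175,.0245),(.03,.06),(.06,.11)]:
    P=W[near&(W[:,2]>lo)&(W[:,2]<hi)]; print(lo,len(P),P.mean(0),cv2.minAreaRect((P[:,:2]*1000).astype(np.float32)))
P=W[(np.hypot(W[:,0]-.412,W[:,1]-.16)<.08)&(W[:,2]>.03)&(W[:,2]<.06)]; print('roll',cv2.minEnclosingCircle((P[:,:2]*1000).astype(np.float32)),np.median(P[:,2]))
```

```text
scene
0.006 0.011 725 ((647.3690185546875, -426.97039794921875), (345.9675598144531, 432.5918273925781), 89.44439697265625)
0.25 0.48 2841 ((615.0781860351562, -405.1500244140625), (59.9041862487793, 45.95863723754883), 66.90008544921875)
0.49 0.53 1392 ((564.6240844726562, -384.2131652832031), (53.09854507446289, 154.74554443359375), 63.37437438964844)
0.58 0.62 962 ((570.0170288085938, -386.04254150390625), (57.55885314941406, 145.28839111328125), 66.38713836669922)
top
0.006 0.011 1476 ((648.8385620117188, -400.52978515625), (394.05047607421875, 437.4759826660156), 89.44081115722656)
0.25 0.48 1204 ((617.5755615234375, -403.7089538574219), (51.282997131347656, 42.43510055541992), 65.9919662475586)
0.49 0.53 1244 ((567.3914794921875, -380.4745788574219), (50.98698043823242, 151.00904846191406), 65.22017669677734)
0.58 0.62 2115 ((572.9625244140625, -383.5134582519531), (52.21905517578125, 143.89796447753906), 65.55146026611328)
0.0175 1320 [0.48285959 0.38130584 0.02012771] ((519.8121337890625, 384.373291015625), (258.764892578125, 138.24783325195312), 0.028169924393296242)
0.03 211 [0.50019879 0.38398177 0.04405422] ((480.2307434082031, 355.8442687988281), (121.8065414428711, 219.03829956054688), 74.29591369628906)
0.06 242 [0.56201075 0.3821898  0.08453306] ((562.8527221679688, 378.6189880371094), (73.49553680419922, 38.85095977783203), 9.688067436218262)
roll ((411.6338806152344, 159.52658081054688), 79.84902954101562) 0.03781858666884051
```

>>> jog_arm:
  plan:
    - [[0, 0, -0.078], 0, 1]
    - [[0, 0, -0.078], 0, 1]
    - [[0, 0, -0.078], 0, 1]
    - [[0, 0.078, 0], 0, 1]
    - [[0, 0.078, 0], 0, 1]
    - [[0, 0.078, 0], 0, 1]
    - [[0, 0.078, 0], 0, 1]
    - [[0, 0.078, 0], 0, 1]

```text
clock: 2.4
tcp_pos: [0.1992, 0.7982, 0.4198]
ee_rot: [0.122, 0.992, 0.019, 0.002]
contact_force: [14.2, 46.9, 39.5]
grip_width: 0.998
grip_force: 0.0
```

```bash
cat > s.py <<'E'
from h import *
o=get_obs(); print({k:np.round(o[k],3).tolist() for k in ('clock','qpos','tcp_pos','ee_rot','contact_force','grip_width')}); print(np.round(R.from_quat(o['ee_rot']).as_matrix(),3).tolist())
E
python3 s.py
```

```text
{'clock': 2.4, 'qpos': [1.263, 0.983, 0.022, 0.003, 2.097, -0.062], 'tcp_pos': [0.199, 0.798, 0.42], 'ee_rot': [0.122, 0.992, 0.019, 0.002], 'contact_force': [14.21, 46.869, 39.458], 'grip_width': 0.998}
[[-0.97, 0.241, 0.009], [0.241, 0.97, 0.038], [0.0, 0.039, -0.999]]
```

>>> jog_arm:
  plan:
    - [[0, 0.078, 0], 0, 1]
    - [[0, 0.078, 0], 0, 1]
    - [[0, 0.078, 0], 0, 1]

```text
clock: 2.78
tcp_pos: [0.2155, 0.864, 0.3733]
ee_rot: [0.121, 0.989, 0.079, 0.01]
contact_force: [-0.5, -0.3, -0.3]
grip_width: 1.004
grip_force: 0.0
```

```bash
python3 s.py
```

```text
{'clock': 2.775, 'qpos': [1.265, 1.044, 0.024, 0.01, 1.915, -0.058], 'tcp_pos': [0.215, 0.864, 0.373], 'ee_rot': [0.121, 0.989, 0.079, 0.01], 'contact_force': [-0.484, -0.319, -0.31], 'grip_width': 1.004}
[[-0.97, 0.238, 0.038], [0.241, 0.958, 0.154], [-0.0, 0.159, -0.987]]
```

>>> jog_arm:
  plan:
    - [[0, -0.078, 0], 0, 1]
    - [[0, -0.078, 0], 0, 1]
    - [[0, -0.078, 0], 0, 1]
    - [[0, -0.078, 0], 0, 1]

```text
clock: 3.28
tcp_pos: [0.1824, 0.7258, 0.3611]
ee_rot: [0.121, 0.989, 0.08, 0.01]
contact_force: [0.0, 0.9, 0.2]
grip_width: 0.997
grip_force: 0.0
```

```bash
python3 s.py
```

```text
{'clock': 3.275, 'qpos': [1.25, 0.376, 1.007, 0.012, 1.598, -0.075], 'tcp_pos': [0.182, 0.726, 0.361], 'ee_rot': [0.121, 0.989, 0.08, 0.01], 'contact_force': [0.021, 0.914, 0.214], 'grip_width': 0.997}
[[-0.97, 0.238, 0.039], [0.241, 0.958, 0.155], [-0.0, 0.16, -0.987]]
```

Run:
```python
import numpy as np
from scipy.optimize import least_squares
D=[(.1311,1.4893,1.523,np.hypot(.1447,.5818),.2473),(.983,.022,2.097,np.hypot(.1992,.7982),.4198),(1.044,.024,1.915,np.hypot(.2155,.864),.3733),(.376,1.007,1.598,np.hypot(.1824,.7258),.3611)]
def fk(p,a,b,c):
    a1,d1,L2,L3,e,d=p; s=a+b; t=a+b+c
    return a1+L2*np.sin(a)+L3*np.sin(s)+e*np.cos(s)+d*np.sin(t), d1+L2*np.cos(a)+L3*np.cos(s)-e*np.sin(s)+d*np.cos(t)
s=least_squares(lambda p:np.r_[[np.subtract(fk(p,*q[:3]),q[3:]) for q in D]].ravel(),[0,.4,.45,.4,0,.25])
print(s.x.round(3),abs(s.fun).max())
for th in (.2,.4,.6,.8):print(th,np.round(fk(s.x,th,.02,np.pi-.02-th),3),np.round(fk(s.x,th,.02,np.pi-.02-th-.65),3))
```

```text
[0.002 0.318 0.369 0.554 0.061 0.349] 0.00023305232723902503
0.2 [0.255 0.858] [0.466 0.929]
0.4 [0.427 0.79 ] [0.638 0.861]
0.6 [0.581 0.689] [0.792 0.761]
0.8 [0.713 0.56 ] [0.924 0.631]
```

>>> jog_arm:
  plan:
    - [[-0.027, -0.061, -0.037], 0, 1]
    - [[-0.027, -0.061, -0.037], 0, 1]
    - [[-0.027, -0.061, -0.037], 0, 1]
    - [[-0.027, -0.061, -0.037], 0, 1]
    - [[-0.027, -0.061, -0.037], 0, 1]
    - [[-0.027, -0.061, -0.037], 0, 1]
    - [[-0.027, -0.061, -0.037], 0, 1]
    - [[-0.027, -0.061, -0.037], 0, 1]

```text
clock: 4.28
tcp_pos: [0.2478, 0.2729, 0.5339]
ee_rot: [0.121, 0.989, 0.08, 0.01]
contact_force: [1.3, -0.7, 0.2]
grip_width: 1.001
grip_force: 0.0
```

>>> jog_arm:
  plan:
    - [[-0.027, -0.061, -0.037], 0, 1]
    - [[-0.027, -0.061, -0.037], 0, 1]
    - [[-0.027, -0.061, -0.037], 0, 1]
    - [[-0.027, -0.061, -0.037], 0, 1]
    - [[-0.027, -0.061, -0.037], 0, 1]
    - [[-0.027, -0.061, -0.037], 0, 1]
    - [[-0.027, -0.061, -0.037], 0, 1]
    - [[-0.027, -0.061, -0.037], 0, 1]

```text
clock: 5.28
tcp_pos: [0.3131, -0.1767, 0.7045]
ee_rot: [0.122, 0.989, 0.079, 0.01]
contact_force: [1.6, -0.1, 1.2]
grip_width: 1.0
grip_force: 0.0
```

```bash
python3 s.py
```

```text
{'clock': 5.275, 'qpos': [-0.791, -0.129, 0.877, 0.219, 2.464, -1.952], 'tcp_pos': [0.313, -0.177, 0.704], 'ee_rot': [0.122, 0.989, 0.079, 0.01], 'contact_force': [1.648, -0.097, 1.229], 'grip_width': 1.0}
[[-0.97, 0.239, 0.04], [0.242, 0.958, 0.154], [-0.001, 0.159, -0.987]]
```

>>> jog_arm:
  plan:
    - [[-0.071, -0.031, -0.005], 0, 1]
    - [[-0.071, -0.031, -0.005], 0, 1]
    - [[-0.071, -0.031, -0.005], 0, 1]
    - [[-0.071, -0.031, -0.005], 0, 1]
    - [[-0.071, -0.031, -0.005], 0, 1]
    - [[-0.071, -0.031, -0.005], 0, 1]
    - [[-0.071, -0.031, -0.005], 0, 1]
    - [[-0.071, -0.031, -0.005], 0, 1]

```text
clock: 6.28
tcp_pos: [0.5917, -0.393, 0.5925]
ee_rot: [0.126, 0.988, 0.058, 0.065]
contact_force: [-0.4, -0.2, 1.4]
grip_width: 1.001
grip_force: 0.0
```

```bash
python3 s.py
```

```text
{'clock': 6.275, 'qpos': [-0.742, 0.759, 0.023, 0.23, 2.305, -1.9], 'tcp_pos': [0.592, -0.393, 0.592], 'ee_rot': [0.126, 0.988, 0.058, 0.065], 'contact_force': [-0.414, -0.196, 1.353], 'grip_width': 1.001}
[[-0.96, 0.241, 0.144], [0.257, 0.962, 0.097], [-0.115, 0.13, -0.985]]
```

>>> jog_arm:
  plan:
    - [[0.055, 0, -0.052], 0, 1]
    - [[0.055, 0, -0.052], 0, 1]
    - [[0.045, 0.02, -0.052], 0, 1]
    - [[0.04, 0.02, -0.055], 0, 1]

```text
clock: 6.78
tcp_pos: [0.4197, -0.3339, 0.7413]
ee_rot: [0.126, 0.988, 0.056, 0.068]
contact_force: [2.5, -4.6, 20.6]
grip_width: 0.999
grip_force: 0.0
```

```bash
python3 s.py
```

```text
{'clock': 6.775, 'qpos': [-0.882, 0.514, 0.022, 0.322, 2.56, -1.924], 'tcp_pos': [0.42, -0.334, 0.741], 'ee_rot': [0.126, 0.988, 0.056, 0.068], 'contact_force': [2.475, -4.564, 20.559], 'grip_width': 0.999}
[[-0.959, 0.242, 0.148], [0.257, 0.962, 0.094], [-0.119, 0.129, -0.984]]
```

>>> jog_arm:
  plan:
    - [[-0.061, -0.021, -0.045], 0, 1]
    - [[-0.061, -0.021, -0.045], 0, 1]
    - [[-0.061, -0.021, -0.044], 0, 1]
    - [[-0.061, -0.021, -0.042], 0, 1]

```text
clock: 7.28
tcp_pos: [0.4779, -0.3748, 0.7318]
ee_rot: [0.131, 0.982, 0.027, 0.13]
contact_force: [0.7, -0.7, -0.2]
grip_width: 1.003
grip_force: 0.0
```

```bash
python3 s.py
```

```text
{'clock': 7.275, 'qpos': [-0.874, 0.544, 0.023, 0.32, 2.39, -1.925], 'tcp_pos': [0.478, -0.375, 0.732], 'ee_rot': [0.131, 0.982, 0.027, 0.13], 'contact_force': [0.672, -0.664, -0.166], 'grip_width': 1.003}
[[-0.932, 0.25, 0.263], [0.265, 0.964, 0.02], [-0.249, 0.088, -0.965]]
```

>>> jog_arm:
  plan:
    - [[-0.063, -0.034, -0.031], 0, 1]
    - [[-0.063, -0.034, -0.029], 0, 1]
    - [[-0.064, -0.034, -0.027], 0, 1]
    - [[-0.064, -0.034, -0.025], 0, 1]
    - [[-0.065, -0.034, -0.023], 0, 1]
    - [[-0.065, -0.034, -0.021], 0, 1]

```text
clock: 8.02
tcp_pos: [0.5501, -0.4801, 0.7169]
ee_rot: [0.138, 0.963, -0.025, 0.23]
contact_force: [0.2, -0.5, -0.8]
grip_width: 0.997
grip_force: 0.0
```

```bash
python3 s.py
```

```text
{'clock': 8.025, 'qpos': [-0.922, 0.615, 0.023, 0.33, 2.102, -1.981], 'tcp_pos': [0.55, -0.48, 0.717], 'ee_rot': [0.138, 0.963, -0.025, 0.23], 'contact_force': [0.181, -0.513, -0.845], 'grip_width': 0.997}
[[-0.856, 0.278, 0.436], [0.255, 0.96, -0.113], [-0.45, 0.015, -0.893]]
```

>>> jog_arm:
  plan:
    - [[0.039, -0.061, -0.021], 0, 1]
    - [[0.039, -0.061, -0.021], 0, 1]
    - [[0.039, -0.061, -0.021], 0, 1]
    - [[0.039, -0.061, -0.021], 0, 1]
    - [[-0.061, -0.046, -0.013], 0, 1]
    - [[-0.061, -0.046, -0.013], 0, 1]
    - [[-0.061, -0.046, -0.011], 0, 1]
    - [[-0.061, -0.046, -0.009], 0, 1]

```text
clock: 9.02
tcp_pos: [0.412, -0.683, 0.7031]
ee_rot: [0.149, 0.941, -0.087, 0.29]
contact_force: [0.3, -0.4, -0.3]
grip_width: 1.002
grip_force: 0.0
```

```bash
python3 s.py
```

```text
{'clock': 9.025, 'qpos': [-1.281, 0.68, 0.023, 0.477, 1.951, -2.248], 'tcp_pos': [0.412, -0.683, 0.703], 'ee_rot': [0.149, 0.941, -0.087, 0.29], 'contact_force': [0.334, -0.376, -0.288], 'grip_width': 1.002}
[[-0.788, 0.33, 0.52], [0.229, 0.941, -0.25], [-0.572, -0.078, -0.817]]
```

>>> jog_arm:
  plan:
    - [[0, 0, 0], 0.78, 1]

```text
clock: 9.15
tcp_pos: [0.4123, -0.6831, 0.7019]
ee_rot: [0.213, 0.929, -0.066, 0.295]
contact_force: [-0.4, 0.0, -0.1]
grip_width: 1.002
grip_force: 0.0
```

```bash
python3 s.py
python3 - <<'E'
from h import *
from scipy.optimize import minimize
cs={n:camera(n) for n in('scene','top')}
W={n:cloud(c) for n,c in cs.items()}
for n in W: np.savez(f'{n}1.npz',W=W[n],color=cs[n]['color'])
for n in W:
    P=W[n].reshape(-1,3)
    # front face of upright
    for yaw in (-24.6,):
        a=np.radians(yaw); ex=np.array([np.cos(a),np.sin(a)]); ey=np.array([-ex[1],ex[0]])
        m=(P[:,2]>.03)&(P[:,2]<.47)&(np.hypot(P[:,0]-.617,P[:,1]+.404)<.06)
        q=P[m]; X=q[:,:2]@ex; Y=q[:,:2]@ey
        print(n,m.sum(),'X pct',np.percentile(X,[1,10,25,50,75,90,99]).round(4),'Y',np.percentile(Y,[1,5,25,50,75,95,99]).round(4))
        f=q[abs(X-np.percentile(X,10))<.008]; h=X<np.percentile(X,10)+.006
        A=np.polyfit(Y[h],X[h],1); print('slope',A[0], 'face x at mid',np.polyval(A,np.median(Y)))
    # fixed arm: top rect angle
    m=(P[:,2]>.49)&(P[:,2]<.515)&(np.hypot(P[:,0]-.55,P[:,1]+.37)<.13); q=P[m]
    r=cv2.minAreaRect((q[:,:2]*1000).astype(np.float32)); print('arm',m.sum(),r,np.round(q[:,2].min(),3))
    for t in ('low_slot','upright','spindle','web','low_tab','roll'):
        for r in place_of(cs[n],t)[:1]:
            uv=(r['at'][1]*640,r['at'][0]*480); zz={'low_slot':.205,'upright':0,'spindle':.02,'web':.067,'low_tab':.035,'roll':.015}[t]
            print(t,round(r['confidence'],2),np.round(uv,1),pt(cs[n],uv,zz).round(4),pt(cs[n],uv).round(4))
E
```

```text
{'clock': 9.15, 'qpos': [-1.281, 0.681, 0.024, 0.478, 1.952, -2.109], 'tcp_pos': [0.412, -0.683, 0.702], 'ee_rot': [0.213, 0.929, -0.066, 0.295], 'contact_force': [-0.411, 0.004, -0.071], 'grip_width': 1.002}
[[-0.735, 0.435, 0.519], [0.358, 0.9, -0.248], [-0.576, 0.003, -0.818]]
scene 4725 X pct [0.7059 0.7073 0.7085 0.7156 0.7312 0.7416 0.7484] Y [-0.1403 -0.1386 -0.1362 -0.134  -0.118  -0.0909 -0.086 ]
slope -0.027513112940370028 face x at mid 0.7091033854504021
arm 899 ((564.7742309570312, -383.7529602050781), (52.958457946777344, 153.26670837402344), 63.70333480834961) 0.49
low_slot 0.6 [430.9 284.4] [ 0.5881 -0.3973  0.205 ] [ 0.601  -0.3869  0.1931]
upright 0.91 [429.4 356.8] [ 0.5944 -0.4119  0.    ] [ 0.5878 -0.417   0.0075]
spindle 0.56 [205.7 227.1] [0.4669 0.4084 0.02  ] [0.4547 0.384  0.036 ]
web 0.6 [229.3 207.7] [0.5478 0.3935 0.067 ] [0.5407 0.3809 0.075 ]
low_tab 0.57 [243.2 220.1] [0.568  0.3491 0.035 ] [0.5781 0.3663 0.0235]
roll 0.56 [230.6 268.8] [0.4107 0.172  0.015 ] [0.4116 0.1736 0.0138]
top 1939 X pct [0.7087 0.7094 0.7098 0.7108 0.7297 0.741  0.749 ] Y [-0.168  -0.1326 -0.1132 -0.0912 -0.0855 -0.0849 -0.0846]
slope 0.011559329535017976 face x at mid 0.7104162855811204
arm 933 ((567.5989990234375, -381.4169921875), (50.91330337524414, 151.02659606933594), 65.87240600585938) 0.49
low_slot 0.86 [477.8 219.6] [ 0.6024 -0.4015  0.205 ] [ 0.6023 -0.4012  0.2059]
upright 0.62 [176.1 283.3] [0.4592 0.3957 0.    ] [0.4586 0.3842 0.0333]
spindle 0.92 [176.5 284.2] [0.4563 0.3876 0.02  ] [0.4562 0.3868 0.0223]
web 0.83 [173.6 246.9] [0.5565 0.3825 0.067 ] [0.5562 0.3814 0.0701]
low_tab 0.97 [179.  235.3] [0.5924 0.3796 0.035 ] [0.5918 0.3782 0.0391]
roll 0.81 [257.4 302.4] [0.4036 0.1615 0.015 ] [0.4036 0.1613 0.0164]
```

Run:
```python
from h import *
for n in('top','scene'):
    d=np.load(n+'1.npz'); P=d['W'].reshape(-1,3); c=d['color'].reshape(-1,3).astype(int)
    sat=c.max(1)-c.min(1)
    near=(abs(P[:,0]-.5)<.14)&(abs(P[:,1]-.38)<.07)&(P[:,2]>.012)
    def rep(s,m):
        q=P[m]; print(n,s,m.sum(),'mean',q.mean(0).round(4),'bbox mid',((q.min(0)+q.max(0))/2).round(4),'minrect',[np.round(v,1) for v in cv2.minAreaRect((q[:,:2]*1000).astype(np.float32))])
    rep('disc/grey',near&(sat<30)&(P[:,2]<.027))
    rep('disc',near&(sat<30)&(P[:,2]<.027)&(np.hypot(P[:,0]-.456,P[:,1]-.387)<.058))
    rep('spindletop',near&(P[:,2]>.046)&(P[:,2]<.058)&(np.hypot(P[:,0]-.456,P[:,1]-.387)<.03))
    rep('plate',near&(P[:,2]>.093)&(P[:,2]<.107))
    rep('web',near&(P[:,2]>.08)&(P[:,2]<.092))
    m=(np.hypot(P[:,0]-.408,P[:,1]-.162)<.07)&(P[:,2]>.035)&(P[:,2]<.045); rep('rolltop',m)
im=np.load('top1.npz')['color'][200:330,140:300]; cv2.imwrite('pics/c1.png',cv2.resize(im,None,fx=4.6,fy=4.6,interpolation=cv2.INTER_CUBIC))
```

```text
top disc/grey 1093 mean [0.4705 0.3909 0.0199] bbox mid [0.4996 0.3778 0.0197] minrect [array([491.4, 395.9]), array([223.8, 112.2]), np.float64(15.0)]
top disc 902 mean [0.4587 0.3939 0.0199] bbox mid [0.4571 0.3951 0.0198] minrect [array([460., 394.]), array([ 95.7, 110.6]), np.float64(63.9)]
top spindletop 60 mean [0.4563 0.3944 0.0507] bbox mid [0.4565 0.3951 0.051 ] minrect [array([456.5, 395.1]), array([23.6, 21.8]), np.float64(89.7)]
top plate 38 mean [0.5846 0.3818 0.0981] bbox mid [0.5892 0.3825 0.0978] minrect [array([590.2, 381.6]), array([41.9, 18.7]), np.float64(83.8)]
top web 131 mean [0.5575 0.3842 0.087 ] bbox mid [0.5624 0.3811 0.0863] minrect [array([563.2, 387.5]), array([33.7, 75.8]), np.float64(71.1)]
top rolltop 684 mean [0.4076 0.1669 0.039 ] bbox mid [0.4016 0.1673 0.04  ] minrect [array([401.6, 167.1]), array([122.6, 110.7]), np.float64(0.9)]
scene disc/grey 502 mean [0.4757 0.3849 0.019 ] bbox mid [0.4886 0.3813 0.0195] minrect [array([478.2, 393.8]), array([189.3, 112.8]), np.float64(13.1)]
scene disc 379 mean [0.4562 0.3878 0.0187] bbox mid [0.4577 0.3937 0.0196] minrect [array([452.2, 392.9]), array([109.9,  98.4]), np.float64(31.7)]
scene spindletop 25 mean [0.4524 0.3934 0.0488] bbox mid [0.4514 0.3944 0.0493] minrect [array([451.9, 392.7]), array([28., 18.]), np.float64(57.7)]
scene plate 19 mean [0.5801 0.3782 0.0978] bbox mid [0.5826 0.377  0.0978] minrect [array([584. , 376.2]), array([46.2, 17.5]), np.float64(82.7)]
scene web 94 mean [0.5571 0.381  0.0854] bbox mid [0.5567 0.3785 0.0858] minrect [array([559.3, 384.9]), array([44.7, 75.9]), np.float64(71.5)]
scene rolltop 387 mean [0.4031 0.1642 0.0381] bbox mid [0.4032 0.1661 0.0396] minrect [array([403.2, 166.1]), array([117.5, 112.9]), np.float64(89.9)]
```

View pics/c1.png

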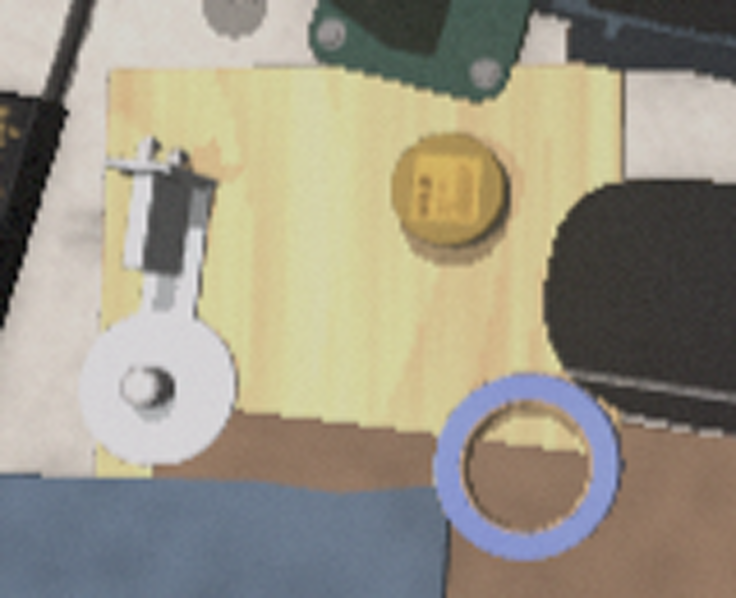

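>>> jog_arm:
  plan:
    - [[0.031, 0.066, -0.021], 0, 1]
    - [[0.031, 0.066, -0.021], 0, 1]
    - [[0.031, 0.066, -0.021], 0, 1]
    - [[0.031, 0.066, -0.021], 0, 1]
    - [[0.031, 0.066, -0.021], 0, 1]
    - [[0.031, 0.066, -0.021], 0, 1]
    - [[0.031, 0.066, -0.021], 0, 1]
    - [[0.031, 0.066, -0.021], 0, 1]

```text
clock: 10.85
tcp_pos: [0.3836, -0.2442, 0.7077]
ee_rot: [0.212, 0.929, -0.067, 0.296]
contact_force: [0.2, 1.2, 0.7]
grip_width: 1.0
grip_force: 0.0
```

>>> jog_arm:
  plan:
    - [[0.04, 0.053, 0.03], 0, 1]
    - [[0.04, 0.053, 0.03], 0, 1]
    - [[0.04, 0.053, 0.03], 0, 1]
    - [[0.04, 0.053, 0.03], 0, 1]
    - [[0.04, 0.053, 0.03], 0, 1]
    - [[0.04, 0.053, 0.03], 0, 1]
    - [[0.04, 0.053, 0.03], 0, 1]
    - [[0.04, 0.053, 0.03], 0, 1]

```text
clock: 11.85
tcp_pos: [0.443, 0.1045, 0.4029]
ee_rot: [0.212, 0.929, -0.066, 0.296]
contact_force: [-0.0, -0.7, 0.0]
grip_width: 1.0
grip_force: 0.0
```

```bash
cat >> h.py <<'E'
def to(target,n=None,obs=None):
    """tool-axis shift in shares to bring TCP to target, split over n rows"""
    o=get_obs(); d=R.from_quat(o['ee_rot']).as_matrix().T@(np.array(target)-o['tcp_pos'])/.8
    n=n or int(np.ceil(np.linalg.norm(d)/.077)); print('from',o['tcp_pos'].round(4),'rows',n,'each',(d/n).round(4),'total',d.round(4))
E
python3 s.py; python3 -c "
from h import *
to([.485,.415,.165])"
```

```text
{'clock': 11.85, 'qpos': [0.471, -0.678, 1.992, -0.48, 1.436, -0.682], 'tcp_pos': [0.443, 0.105, 0.403], 'ee_rot': [0.212, 0.929, -0.066, 0.296], 'contact_force': [-0.006, -0.7, 0.03], 'grip_width': 1.0}
[[-0.735, 0.432, 0.523], [0.354, 0.902, -0.248], [-0.578, 0.003, -0.816]]
from [0.443  0.1045 0.4029] rows 7 each [0.0387 0.0531 0.0248] total [0.271  0.3717 0.1739]
```

>>> jog_arm:
  plan:
    - [[0.039, 0.053, 0.025], 0, 1]
    - [[0.039, 0.053, 0.025], 0, 1]
    - [[0.039, 0.053, 0.025], 0, 1]
    - [[0.039, 0.053, 0.025], 0, 1]
    - [[0.039, 0.053, 0.025], 0, 1]
    - [[0.039, 0.053, 0.025], 0, 1]
    - [[0.039, 0.053, 0.025], 0, 1]
    - [[0, 0, 0], 0, 1]

```text
clock: 12.85
tcp_pos: [0.4822, 0.4129, 0.1565]
ee_rot: [0.21, 0.93, -0.07, 0.293]
contact_force: [0.1, -1.4, -0.2]
grip_width: 1.003
grip_force: 0.0
```

Run:
```python
from h import *
o=get_obs(); c=camera('wrist'); im=c['color'].copy()
to([.547,.385,.067])
T=np.eye(4); T[:3,:3]=R.from_quat(o['ee_rot']).as_matrix(); T[:3,3]=o['tcp_pos']; M=T@np.array(c['hand_eye'])
f=240/np.tan(np.radians(c['vfov'])/2)
def proj(p):
    q=np.linalg.inv(M)@np.r_[p,1]; th=np.arctan2(np.hypot(q[0],q[1]),q[2]); ph=np.arctan2(q[1],q[0]); return c['cx']+f*th*np.cos(ph),c['cy']+f*th*np.sin(ph)
for nme,p in dict(web=(.551,.3846,.067),spindle=(.456,.3945,.02),low_tab=(.585,.381,.035)).items():
    u=proj(p); print(nme,np.round(u)); cv2.circle(im,(int(u[0]),int(u[1])),4,(0,0,255),1)
    for r in place_of(c,nme)[:2]: print('  net',round(r['confidence'],2),np.round((r['at'][1]*640,r['at'][0]*480)))
cv2.imwrite('pics/w1.png',im)
```

```text
from [0.4832 0.4126 0.1601] rows 2 each [-0.002   0.002   0.0726] total [-0.004   0.0039  0.1451]
web [324. 248.]
  net 0.62 [330. 247.]
spindle [273.  96.]
  net 0.7 [278.  95.]
low_tab [338. 240.]
  net 0.9 [344. 240.]
```

View pics/w1.png

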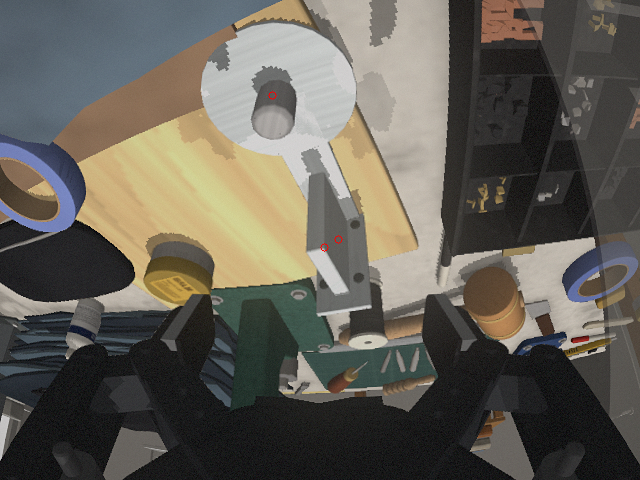

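>>> jog_arm:
  plan:
    - [[-0.001, 0.001, 0.048], 0, 1]
    - [[-0.001, 0.001, 0.048], 0, 1]
    - [[-0.001, 0.001, 0.048], 0, 1]
    - [[0, 0, 0], 0, 1]
    - [[0, 0, 0], 0, 0.5]
    - [[0, 0, 0], 0, 0]
    - [[0, 0, 0], 0, 0]
    - [[0, 0, 0], 0, 0]

```text
clock: 14.05
tcp_pos: [0.5474, 0.3863, 0.0724]
ee_rot: [0.212, 0.929, -0.066, 0.296]
contact_force: [-1.5, -0.3, 1.7]
grip_width: 0.147
grip_force: 2.7
```

```bash
python3 s.py
```

```text
{'clock': 14.05, 'qpos': [0.826, 0.362, 1.682, -0.705, 1.018, 0.062], 'tcp_pos': [0.547, 0.386, 0.072], 'ee_rot': [0.212, 0.929, -0.066, 0.296], 'contact_force': [-1.464, -0.269, 1.7], 'grip_width': 0.147}
[[-0.735, 0.433, 0.522], [0.355, 0.901, -0.247], [-0.578, 0.004, -0.816]]
```

>>> jog_arm:
  plan:
    - [[0, 0, 0], 0, 0]
    - [[0, 0, 0], 0, 0]
    - [[-0.007, 0, -0.01], 0, 0]
    - [[-0.014, 0, -0.02], 0, 0]
    - [[-0.029, 0, -0.041], 0, 0]
    - [[-0.029, 0, -0.041], 0, 0]
    - [[0, 0, 0], 0, 0]

```text
clock: 14.92
tcp_pos: [0.549, 0.3873, 0.1873]
ee_rot: [0.213, 0.928, -0.063, 0.298]
contact_force: [-0.1, -0.4, -3.0]
grip_width: 0.13
grip_force: 58.8
```

```bash
python3 s.py
python3 - <<'E'
from h import *
for n in ('scene','wrist'):
    c=camera(n); cv2.imwrite(f'pics/{n}2.png',c['color'])
    for t in ('spindle','low_tab','web'):
        for r in place_of(c,t)[:1]:
            uv=(r['at'][1]*640,r['at'][0]*480); print(n,t,round(r['confidence'],2),np.round(uv),pt(c,uv).round(4) if n=='scene' else '')
E
```

```text
{'clock': 14.925, 'qpos': [0.825, 0.215, 1.628, -0.643, 1.17, -0.074], 'tcp_pos': [0.549, 0.387, 0.187], 'ee_rot': [0.213, 0.928, -0.063, 0.298], 'contact_force': [-0.058, -0.383, -3.046], 'grip_width': 0.13}
[[-0.732, 0.433, 0.526], [0.359, 0.901, -0.243], [-0.58, 0.011, -0.815]]
scene spindle 0.72 [199. 188.] [0.4629 0.4165 0.1549]
scene low_tab 0.66 [241. 186.] [ 0.7227  0.6117 -0.0019]
scene web 0.63 [226. 178.] [0.5346 0.3724 0.1838]
wrist spindle 0.78 [316.  18.] 
wrist web 0.98 [318. 312.]
```

View pics/wrist2.png

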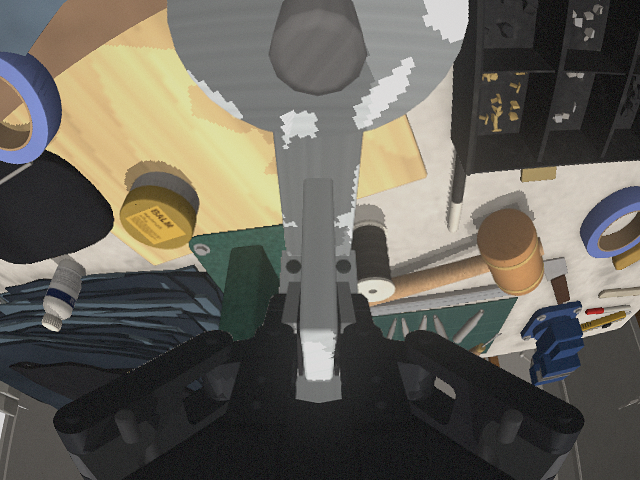

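Run:
```python
from h import *
P=np.vstack([np.load(n+'1.npz')['W'].reshape(-1,3) for n in('top','scene')]); P=P[~np.isnan(P[:,0])]
a=np.radians(-24.6); X=P[:,0]*np.cos(a)+P[:,1]*np.sin(a); Y=-P[:,0]*np.sin(a)+P[:,1]*np.cos(a)
for x0 in np.arange(.3,.76,.04):
    m=(X>x0)&(X<x0+.04)&(abs(Y+.1118)<.07)&(P[:,2]<.45); print(round(x0,2),np.percentile(P[m,2],99).round(3) if m.any() else None,end=' | ')
print()
for y0 in np.arange(-.4,.4,.1):
    m=(P[:,0]>.15)&(P[:,0]<.65)&(P[:,1]>y0)&(P[:,1]<y0+.1)&(P[:,2]<.45); print(round(y0,1),np.percentile(P[m,2],99.5).round(3),end=' | ')
to([.53,.30,.40]); to([.44,-.31,.40])
```

```text
0.3 0.156 | 0.34 0.158 | 0.38 0.157 | 0.42 0.151 | 0.46 0.091 | 0.5 0.022 | 0.54 0.025 | 0.58 0.023 | 0.62 0.018 | 0.66 0.014 | 0.7 0.446 | 0.74 0.445 | 
-0.4 0.44 | -0.3 0.165 | -0.2 0.445 | -0.1 0.444 | -0.0 0.447 | 0.1 0.357 | 0.2 0.201 | 0.3 0.195 | from [0.5464 0.3847 0.1791] rows 4 each [-0.0454 -0.0261 -0.0524] total [-0.1816 -0.1044 -0.2097]
from [0.5464 0.3847 0.1791] rows 12 each [-0.0307 -0.07   -0.0064] total [-0.3688 -0.8403 -0.0773]
```

>>> jog_arm:
  plan:
    - [[-0.044, 0, -0.062], 0, 0]
    - [[-0.044, 0, -0.062], 0, 0]
    - [[-0.018, -0.071, 0.012], 0, 0]
    - [[-0.018, -0.071, 0.012], 0, 0]
    - [[-0.018, -0.071, 0.012], 0, 0]
    - [[-0.018, -0.071, 0.012], 0, 0]
    - [[-0.018, -0.071, 0.012], 0, 0]
    - [[-0.018, -0.071, 0.012], 0, 0]

```text
clock: 16.32
tcp_pos: [0.492, 0.0314, 0.304]
ee_rot: [0.212, 0.929, -0.067, 0.295]
contact_force: [0.6, -0.8, -3.7]
grip_width: 0.132
grip_force: 59.9
```

>>> jog_arm:
  plan:
    - [[-0.018, -0.071, 0.012], 0, 0]
    - [[-0.018, -0.071, 0.012], 0, 0]
    - [[-0.018, -0.071, 0.012], 0, 0]
    - [[-0.018, -0.071, 0.012], 0, 0]
    - [[-0.018, -0.071, 0.012], 0, 0]
    - [[-0.015, -0.05, 0.012], 0, 0]
    - [[0, 0, 0], 0, 0]
    - [[0, 0, 0], 0, 0]

```text
clock: 17.32
tcp_pos: [0.4436, -0.303, 0.3043]
ee_rot: [0.213, 0.929, -0.066, 0.295]
contact_force: [-0.1, 0.7, -3.2]
grip_width: 0.126
grip_force: 60.6
```

```bash
python3 s.py
python3 - <<'E'
from h import *
a=np.radians(-24.6); ex=np.array([np.cos(a),np.sin(a)]); ey=np.array([-ex[1],ex[0]])
to(np.r_[.622*ex-.1118*ey,.256])
o=get_obs(); print('TCP X,Y',o['tcp_pos'][:2]@ex,o['tcp_pos'][:2]@ey)
for n in('scene','top'):
    c=camera(n); cv2.imwrite(f'pics/{n}3.png',c['color']); np.savez(f'{n}3.npz',W=cloud(c),color=c['color'])
    for t in ('spindle','low_tab','web','low_slot'):
        for r in place_of(c,t)[:2]:
            uv=(r['at'][1]*640,r['at'][0]*480); p=pt(c,uv); print(n,t,round(r['confidence'],2),np.round(uv),p.round(4),'X',p[:2]@ex,'Y',p[:2]@ey)
E
```

```text
{'clock': 17.325, 'qpos': [-0.84, -0.636, 2.143, 0.255, 1.072, -2.019], 'tcp_pos': [0.444, -0.303, 0.304], 'ee_rot': [0.213, 0.929, -0.066, 0.295], 'contact_force': [-0.068, 0.684, -3.186], 'grip_width': 0.126}
[[-0.736, 0.434, 0.519], [0.357, 0.901, -0.248], [-0.576, 0.003, -0.818]]
from [ 0.4436 -0.303   0.3043] rows 2 each [-0.0301 -0.012   0.0581] total [-0.0603 -0.024   0.1162]
TCP X,Y 0.529481427026631 -0.09088374026726861
scene spindle 0.85 [310. 277.] [ 0.35   -0.2719  0.2613] X 0.43146944237743756 Y -0.10151759697760133
scene spindle 0.32 [267. 243.] [0.5495 0.1904 0.0368] X 0.4203328846874149 Y 0.40186227835598937
scene low_tab 0.69 [367. 267.] [ 0.4671 -0.3204  0.2615] X 0.5580656573004508 Y -0.09687124334925644
scene web 0.94 [354. 251.] [ 0.4302 -0.318   0.3173] X 0.5235608974561828 Y -0.11003947327234269
scene web 0.75 [426. 355.] [ 0.5848 -0.4085  0.0083] X 0.701762357603632 Y -0.12795882464322308
scene low_slot 0.89 [432. 282.] [ 0.6017 -0.389   0.2003] X 0.7090019930096136 Y -0.10319829981623656
top spindle 0.9 [429. 320.] [ 0.3676 -0.2563  0.2828] X 0.44098883794280763 Y -0.08003248392699287
top low_tab 0.68 [453. 269.] [ 0.4774 -0.3042  0.3154] X 0.5607375000567916 Y -0.07784167966582017
top low_tab 0.48 [238. 243.] [0.5666 0.2117 0.0487] X 0.42699488662741364 Y 0.42836188068822767
top web 0.79 [451. 282.] [ 0.4497 -0.2982  0.3192] X 0.5329737854335471 Y -0.08392636564218692
top web 0.47 [239. 239.] [0.5788 0.2077 0.0492] X 0.43975330027000753 Y 0.42980732761146445
top low_slot 0.79 [479. 220.] [ 0.6012 -0.4028  0.21  ] X 0.714274684031217 Y -0.11601302965693179
```

Run:
```python
from h import *
a=np.radians(-24.6); ex=np.array([np.cos(a),np.sin(a)]); ey=np.array([-ex[1],ex[0]])
for n in('top','scene'):
    d=np.load(n+'3.npz'); W=d['W']; P=W.reshape(-1,3); X=P[:,:2]@ex; Y=P[:,:2]@ey; Z=P[:,2]
    m=(np.hypot(X-.437,Y+.0915)<.047)&(Z>.235)&(Z<.27)
    A=np.c_[X[m]-.437,Y[m]+.0915,np.ones(m.sum())]; k=np.ones(m.sum(),bool)
    for _ in range(4):
        s=np.linalg.lstsq(A[k],Z[m][k],rcond=None)[0]; k=abs(A@s-Z[m])<.004
    print(n,'disc',k.sum(),s.round(4)); q=np.c_[X[m],Y[m]][k]; print(' bbox',q.min(0).round(4),q.max(0).round(4))
    m=(np.hypot(X-.437,Y+.0915)<.04)&(Z>s[2]+.024)&(Z<s[2]+.04); print(' spindle top',m.sum(),X[m].mean().round(4),Y[m].mean().round(4),Z[m].mean().round(4))
    m=(X>.55)&(X<.59)&(abs(Y+.09)<.04)&(Z>.23)&(Z<.36)&True; print(' plate',m.sum(),np.percentile(X[m],[5,50,95]).round(4),np.percentile(Y[m],[2,50,98]).round(4),Z[m].max().round(4))
im=np.load('scene3.npz')['color'][150:400,270:500]; cv2.imwrite('pics/c3.png',cv2.resize(im,None,fx=2.4,fy=2.4,interpolation=cv2.INTER_CUBIC))
```

```text
top disc 602 [-0.0041 -0.0023  0.2528]
 bbox [ 0.3908 -0.1029] [ 0.4792 -0.0446]
 spindle top 30 0.4365 -0.0802 0.2831
 plate 256 [0.5516 0.5619 0.5771] [-0.1083 -0.0847 -0.0706] 0.335
scene disc 767 [-2.00e-04  5.80e-03  2.51e-01]
 bbox [ 0.3906 -0.1381] [ 0.4832 -0.0454]
 spindle top 81 0.4334 -0.0941 0.2812
 plate 397 [0.551  0.5592 0.5756] [-0.1148 -0.0991 -0.077 ] 0.3326
```

View pics/c3.png

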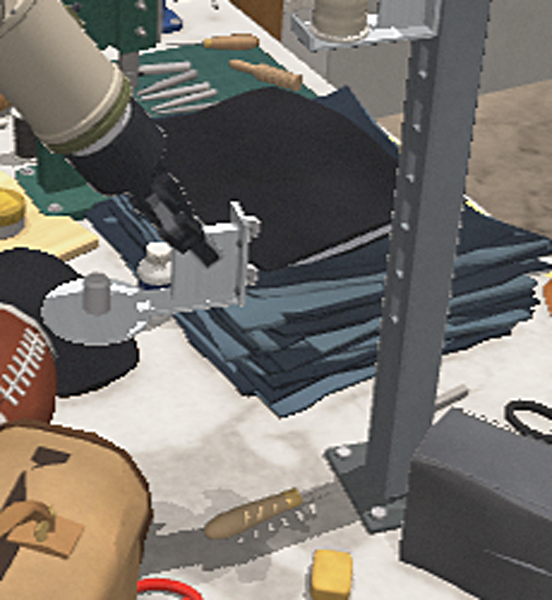

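>>> jog_arm:
  plan:
    - [[-0.02, -0.008, 0.039], 0, 0]
    - [[-0.02, -0.008, 0.039], 0, 0]
    - [[-0.02, -0.008, 0.038], 0, 0]
    - [[0, 0, 0], 0, 0]
    - [[0, 0, 0], 0, 0]

```text
clock: 18.45
tcp_pos: [0.5193, -0.3604, 0.2572]
ee_rot: [0.212, 0.929, -0.066, 0.295]
contact_force: [-1.3, 0.2, -3.6]
grip_width: 0.134
grip_force: 60.6
```

```bash
cat > u.py <<'E'
from h import *
import sys
a=np.radians(-24.6); ex=np.array([np.cos(a),np.sin(a)]); ey=np.array([-ex[1],ex[0]])
o=get_obs(); p=o['tcp_pos']; f=o['contact_force']
print('XYZ',(p[:2]@ex).round(4),(p[:2]@ey).round(4),p[2].round(4),'F',(f[:2]@ex).round(1),(f[:2]@ey).round(1),f[2].round(1),'t',o['clock'],R.from_quat(o['ee_rot']).as_matrix().round(3).tolist())
if len(sys.argv)>3:
    x,y,z=map(float,sys.argv[1:4]); to(np.r_[x*ex+y*ey,z],int(sys.argv[4]) if len(sys.argv)>4 else None)
E
python3 u.py .6655 -.1113 .256
python3 - <<'E'
from h import *
c=camera('scene'); im=c['color'][180:330,350:500]; cv2.imwrite('pics/c4.png',cv2.resize(im,None,fx=4,fy=4,interpolation=cv2.INTER_CUBIC))
E
```

```text
XYZ 0.6222 -0.1115 0.2572 F -1.3 -0.3 -3.6 t 18.45 [[-0.736, 0.433, 0.521], [0.355, 0.901, -0.248], [-0.577, 0.002, -0.817]]
from [ 0.5193 -0.3604  0.2572] rows 1 each [-0.0434  0.0013  0.0324] total [-0.0434  0.0013  0.0324]
```

View pics/c4.png

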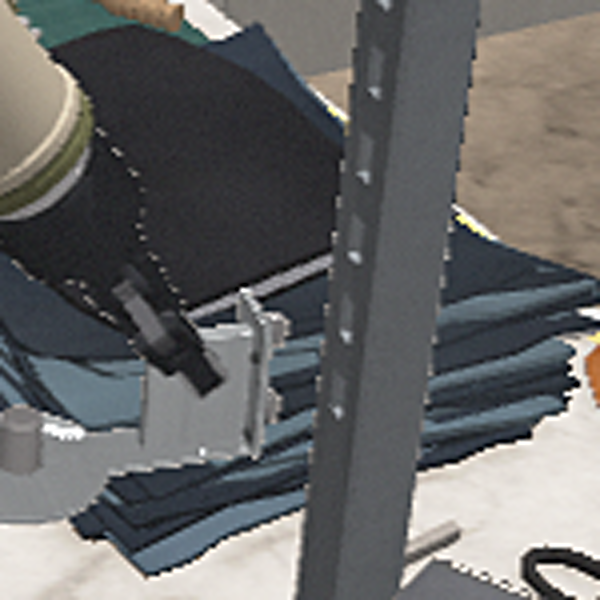

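>>> jog_arm:
  plan:
    - [[-0.014, 0.0003, 0.0105], 0, 0]
    - [[-0.014, 0.0003, 0.0105], 0, 0]
    - [[-0.003, 0.0001, 0.0022], 0, 0]
    - [[-0.003, 0.0001, 0.0022], 0, 0]
    - [[-0.003, 0.0001, 0.0022], 0, 0]
    - [[0, 0, 0], 0, 0]

```text
clock: 19.25
tcp_pos: [0.553, -0.376, 0.2565]
ee_rot: [0.212, 0.929, -0.066, 0.296]
contact_force: [-0.5, 0.1, -3.9]
grip_width: 0.133
grip_force: 60.6
```

```bash
python3 u.py .6705 -.1113 .256
```

```text
XYZ 0.6593 -0.1117 0.2565 F -0.5 -0.1 -3.9 t 19.25 [[-0.735, 0.434, 0.521], [0.355, 0.901, -0.249], [-0.577, 0.002, -0.816]]
from [ 0.553  -0.376   0.2565] rows 1 each [-0.0111  0.0007  0.0086] total [-0.0111  0.0007  0.0086]
```

>>> jog_arm:
  plan:
    - [[-0.003, 0.0002, 0.0023], 0, 0]
    - [[-0.003, 0.0002, 0.0023], 0, 0]
    - [[-0.003, 0.0002, 0.0023], 0, 0]
    - [[0, 0, 0], 0, 0]

```text
clock: 19.75
tcp_pos: [0.5616, -0.3795, 0.2559]
ee_rot: [0.212, 0.929, -0.066, 0.295]
contact_force: [0.4, -0.1, -3.3]
grip_width: 0.132
grip_force: 60.6
```

```bash
python3 u.py .6725 -.1113 .256
```

```text
XYZ 0.6686 -0.1113 0.2559 F 0.4 0.1 -3.3 t 19.75 [[-0.735, 0.433, 0.521], [0.355, 0.901, -0.249], [-0.577, 0.002, -0.817]]
from [ 0.5616 -0.3795  0.2559] rows 1 each [-0.0041  0.0001  0.0027] total [-0.0041  0.0001  0.0027]
```

>>> jog_arm:
  plan:
    - [[-0.0015, 0, 0.0011], 0, 0]
    - [[-0.0015, 0, 0.0011], 0, 0]
    - [[0, 0, 0], 0, 0]

```text
clock: 20.12
tcp_pos: [0.5641, -0.3808, 0.2559]
ee_rot: [0.212, 0.929, -0.066, 0.296]
contact_force: [-0.6, 0.2, -5.1]
grip_width: 0.129
grip_force: 60.6
```

>>> jog_arm:
  plan:
    - [[-0.0015, 0, 0.0011], 0, 0]
    - [[0, 0, 0], 0, 0]

```text
clock: 20.38
tcp_pos: [0.5651, -0.3813, 0.2558]
ee_rot: [0.212, 0.929, -0.066, 0.295]
contact_force: [-5.9, 2.8, -0.1]
grip_width: 0.136
grip_force: 61.4
```

```bash
python3 u.py
```

```text
XYZ 0.6726 -0.1115 0.2558 F -6.5 0.1 -0.1 t 20.375 [[-0.736, 0.433, 0.52], [0.355, 0.901, -0.248], [-0.577, 0.002, -0.817]]
```

>>> jog_arm:
  plan:
    - [[0.0014, 0, 0.002], 0, 0]
    - [[0.0014, 0, 0.002], 0, 0]
    - [[0.0014, 0, 0.002], 0, 0]
    - [[0.0014, 0, 0.002], 0, 0]
    - [[0.0014, 0, 0.002], 0, 0]
    - [[0, 0, 0], 0, 0]

```text
clock: 21.12
tcp_pos: [0.5651, -0.3814, 0.2461]
ee_rot: [0.212, 0.929, -0.066, 0.295]
contact_force: [-5.6, 2.7, -0.9]
grip_width: 0.126
grip_force: 61.3
```

```bash
python3 u.py
```

```text
XYZ 0.6726 -0.1115 0.2461 F -6.3 0.1 -0.9 t 21.125 [[-0.736, 0.434, 0.52], [0.355, 0.901, -0.249], [-0.577, 0.002, -0.817]]
```

Lowering freely. Continue down to seating.

>>> jog_arm:
  plan:
    - [[0.0011, 0, 0.0015], 0, 0]
    - [[0.0011, 0, 0.0015], 0, 0]
    - [[0, 0, 0], 0, 0]

```text
clock: 21.5
tcp_pos: [0.5651, -0.3813, 0.2431]
ee_rot: [0.212, 0.929, -0.066, 0.295]
contact_force: [-6.8, 1.7, -1.3]
grip_width: 0.134
grip_force: 61.3
```

>>> jog_arm:
  plan:
    - [[0.0007, 0, 0.001], 0, 0]
    - [[0, 0, 0], 0, 0]

```text
clock: 21.75
tcp_pos: [0.5651, -0.3814, 0.2424]
ee_rot: [0.212, 0.929, -0.066, 0.295]
contact_force: [-6.3, 3.9, 0.1]
grip_width: 0.131
grip_force: 61.8
```

```bash
python3 u.py
```

```text
XYZ 0.6726 -0.1115 0.2424 F -7.3 0.9 0.1 t 21.75 [[-0.736, 0.433, 0.521], [0.355, 0.901, -0.249], [-0.577, 0.002, -0.817]]
```

>>> jog_arm:
  plan:
    - [[0.0007, 0, 0.001], 0, 0]
    - [[0, 0, 0], 0, 0]

```text
clock: 22.0
tcp_pos: [0.5651, -0.3815, 0.2424]
ee_rot: [0.212, 0.929, -0.067, 0.296]
contact_force: [-12.6, 6.7, 6.0]
grip_width: 0.132
grip_force: 63.1
```

>>> jog_arm:
  plan:
    - [[0.0007, 0, 0.001], 0, 0]
    - [[0, 0, 0], 0, 0]

```text
clock: 22.25
tcp_pos: [0.5651, -0.3815, 0.2423]
ee_rot: [0.212, 0.929, -0.067, 0.296]
contact_force: [-19.1, 9.9, 11.3]
grip_width: 0.132
grip_force: 64.4
```

```bash
python3 u.py
```

```text
XYZ 0.6727 -0.1116 0.2423 F -21.5 1.0 11.3 t 22.25 [[-0.735, 0.433, 0.521], [0.354, 0.901, -0.249], [-0.578, 0.001, -0.816]]
```

>>> jog_arm:
  plan:
    - [[0, 0, 0], 0, 0.6]
    - [[0, 0, 0], 0, 0.6]
    - [[0, 0, 0], 0, 0.6]
    - [[0, 0, -0.02], 0, 0.6]
    - [[0, 0, -0.06], 0, 0.6]
    - [[0, 0, -0.07], 0, 0.6]
    - [[0, 0, -0.07], 0, 0.6]
    - [[0, 0, 0], 0, 0.6]

```text
clock: 23.25
tcp_pos: [0.4734, -0.3382, 0.3925]
ee_rot: [0.212, 0.928, -0.07, 0.3]
contact_force: [0.7, -0.5, -0.0]
grip_width: 0.596
grip_force: 0.0
```

```bash
python3 u.py
python3 - <<'E'
from h import *
a=np.radians(-24.6); ex=np.array([np.cos(a),np.sin(a)]); ey=np.array([-ex[1],ex[0]])
for n in('scene','top'):
    c=camera(n); W=cloud(c); np.savez(f'{n}5.npz',W=W,color=c['color'])
    P=W.reshape(-1,3); X=P[:,:2]@ex; Y=P[:,:2]@ey; Z=P[:,2]
    m=(np.hypot(X-.58,Y+.112)<.052)&(Z>.17)&(Z<.205); A=np.c_[X-.58,Y+.112,np.ones(len(X))][m]; k=np.ones(m.sum(),bool)
    for _ in range(4): s=np.linalg.lstsq(A[k],Z[m][k],rcond=None)[0]; k=abs(A@s-Z[m])<.004
    q=A[k]; print(n,k.sum(),'disc z,slopes',s.round(4),'bbox',q.min(0)[:2].round(4),q.max(0)[:2].round(4))
    for t in ('roll',):
        for r in place_of(c,t)[:2]:
            uv=(r['at'][1]*640,r['at'][0]*480); print(t,round(r['confidence'],2),np.round(uv),pt(c,uv,.015).round(4))
    m=(np.hypot(P[:,0]-.405,P[:,1]-.167)<.075)&(Z>.034)&(Z<.046)
    (cx,cy),r_=cv2.minEnclosingCircle((P[m,:2]*1000).astype(np.float32)); print('roll',m.sum(),cx,cy,r_,P[m].min(0),P[m].max(0))
    if n=='scene': im=c['color'][150:400,270:500]; cv2.imwrite('pics/c5.png',cv2.resize(im,None,fx=2.4,fy=2.4))
E
```

```text
XYZ 0.5712 -0.1104 0.3925 F 0.8 -0.2 -0.0 t 23.25 [[-0.73, 0.434, 0.527], [0.351, 0.901, -0.256], [-0.586, -0.002, -0.81]]
scene 853 disc z,slopes [0.0384 0.0021 0.1844] bbox [-0.0505 -0.0507] [0.0499 0.0475]
roll 0.64 [229. 272.] [0.399  0.1595 0.015 ]
roll 475 404.23297119140625 167.28659057617188 74.12954711914062 [0.33121095 0.10474769 0.03400535] [0.46090063 0.22880012 0.04487207]
top 638 disc z,slopes [0.0365 0.001  0.1852] bbox [-0.0476 -0.0413] [0.0512 0.0467]
roll 0.83 [258. 299.] [0.4125 0.1611 0.015 ]
roll 821 404.9319763183594 166.92178344726562 74.93916320800781 [0.33192474 0.11165281 0.03401674] [0.47371969 0.23603098 0.04575255]
```

View pics/c5.png

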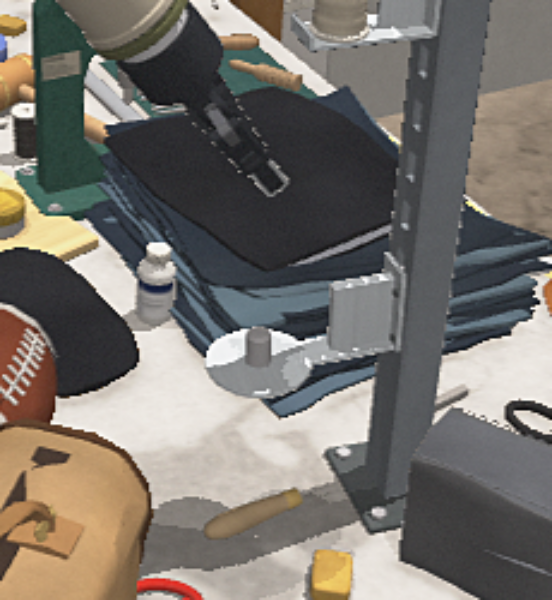

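Run:
```python
from h import *
from scipy.optimize import least_squares
for n in('top','scene'):
    for k in ('1','5'):
        d=np.load(n+k+'.npz'); P=d['W'].reshape(-1,3); c=d['color'].reshape(-1,3).astype(int)
        m=(np.hypot(P[:,0]-.404,P[:,1]-.166)<.09)&(c[:,0]-c[:,2]>40)&(P[:,2]>.036)&(P[:,2]<.044)
        Q=P[m,:2]
        s=least_squares(lambda p:np.maximum(0,abs(np.hypot(*(Q-p).T)-.04675)-.00875),[.404,.166],loss='soft_l1',f_scale=.001).x
        rr=np.hypot(*(Q-s).T); print(n,k,m.sum(),s.round(4),'mean',Q.mean(0).round(4),'r pct',np.percentile(rr,[2,50,98]).round(4),'z',np.median(P[m,2]).round(4))
        m=np.hypot(P[:,0]-s[0],P[:,1]-s[1])<.03; print('hole z',np.percentile(P[m,2],[10,50,90]).round(4), 'around z',[np.median(P[(abs(np.hypot(P[:,0]-s[0],P[:,1]-s[1])-.07)<.008)&(abs(np.arctan2(P[:,1]-s[1],P[:,0]-s[0])-t)<.3),2]).round(3) for t in(-2,-.5,1.1,2.5)])
o=get_obs()
s=np.array([.4035,.1665]); g=s+.047*np.array([.434,.901]); print('grip',g); print('pre'); to([g[0]-.09,g[1]+.045,.039+.14])
```

```text
top 1 436 [0.407  0.1664] mean [0.4077 0.1651] r pct [0.0406 0.0481 0.0548] z 0.0392
hole z [0.0129 0.0166 0.0201] around z [np.float64(0.019), np.float64(0.029), np.float64(0.016), np.float64(0.032)]
top 5 458 [0.4069 0.1663] mean [0.4078 0.1676] r pct [0.0404 0.0482 0.0549] z 0.039
hole z [0.0126 0.0166 0.0208] around z [np.float64(0.019), np.float64(0.03), np.float64(0.015), np.float64(0.033)]
scene 1 251 [0.4041 0.1649] mean [0.4006 0.1588] r pct [0.0398 0.0488 0.0567] z 0.0382
hole z [0.0119 0.015  0.0188] around z [np.float64(0.019), np.float64(0.03), np.float64(nan), np.float64(0.031)]
scene 5 260 [0.4042 0.165 ] mean [0.4002 0.1594] r pct [0.0377 0.0486 0.0567] z 0.0384
hole z [0.0121 0.0152 0.0189] around z [np.float64(0.019), np.float64(0.029), np.float64(0.034), np.float64(0.031)]
grip [0.423898 0.208847]
pre
from [ 0.4735 -0.3373  0.3828] rows 11 each [ 0.0489  0.0536 -0.006 ] total [ 0.5381  0.5896 -0.0656]
  return _methods._mean(a, axis=axis, dtype=dtype,
  ret = ret.dtype.type(ret / rcount)
```

>>> jog_arm:
  plan:
    - [[0.027, 0.066, 0], 0, 0.6]
    - [[0.027, 0.066, 0], 0, 0.6]
    - [[0.027, 0.066, 0], 0, 0.6]
    - [[0.027, 0.066, 0], 0, 0.6]
    - [[0.027, 0.066, 0], 0, 0.6]
    - [[0.027, 0.066, 0], 0, 0.6]
    - [[0.027, 0.066, 0], 0, 0.6]

```text
clock: 24.32
tcp_pos: [0.5223, 0.0513, 0.2954]
ee_rot: [0.212, 0.929, -0.067, 0.295]
contact_force: [0.9, 0.2, 0.4]
grip_width: 0.599
grip_force: 0.0
```

```bash
python3 u.py; python3 -c "
from h import *
to([.353,.243,.153])"
```

```text
XYZ 0.4536 0.2641 0.2954 F 0.7 0.6 0.4 t 24.325 [[-0.737, 0.433, 0.52], [0.354, 0.902, -0.249], [-0.576, 0.001, -0.817]]
from [0.5223 0.0513 0.2954] rows 5 each [ 0.0687  0.0249 -0.0048] total [ 0.3433  0.1243 -0.0242]
```

>>> jog_arm:
  plan:
    - [[0.0685, 0.025, -0.005], 0, 0.6]
    - [[0.0685, 0.025, -0.005], 0, 0.6]
    - [[0.0685, 0.025, -0.005], 0, 0.6]
    - [[0.0685, 0.025, -0.005], 0, 0.6]
    - [[0.0685, 0.025, -0.005], 0, 0.6]
    - [[0, 0, 0], 0, 0.6]

```text
clock: 25.08
tcp_pos: [0.3505, 0.2424, 0.1512]
ee_rot: [0.208, 0.93, -0.069, 0.294]
contact_force: [0.3, -0.1, 0.4]
grip_width: 0.599
grip_force: 0.0
```

```bash
python3 u.py
python3 - <<'E'
from h import *
to([.426,.208,.039]); o=get_obs(); c=camera('wrist'); im=c['color'].copy()
T=np.eye(4); T[:3,:3]=R.from_quat(o['ee_rot']).as_matrix(); T[:3,3]=o['tcp_pos']; M=T@np.array(c['hand_eye'])
f=240/np.tan(np.radians(c['vfov'])/2)
def proj(p):
    q=np.linalg.inv(M)@np.r_[p,1]; th=np.arctan2(np.hypot(q[0],q[1]),q[2]); ph=np.arctan2(q[1],q[0]); return int(c['cx']+f*th*np.cos(ph)),int(c['cy']+f*th*np.sin(ph))
for t in np.linspace(0,6.28,60):
    for r in(.038,.0555): cv2.circle(im,proj((.4055+r*np.cos(t),.1657+r*np.sin(t),.039)),1,(0,0,255),-1)
cv2.circle(im,proj((.426,.208,.039)),4,(0,255,0),1); cv2.imwrite('pics/w6.png',im)
E
```

```text
XYZ 0.2178 0.3663 0.1512 F 0.3 0.0 0.4 t 25.075 [[-0.741, 0.428, 0.518], [0.347, 0.904, -0.251], [-0.575, -0.006, -0.818]]
from [0.3505 0.2424 0.1512] rows 3 each [-0.0014  0.0008  0.0581] total [-0.0042  0.0024  0.1743]
```

View pics/w6.png

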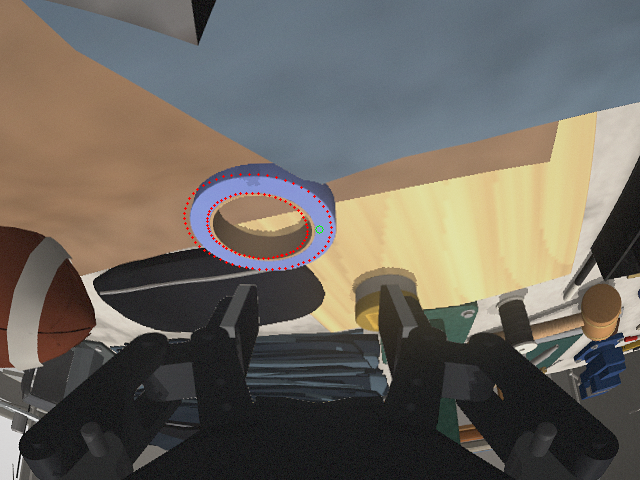

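>>> jog_arm:
  plan:
    - [[-0.001, 0.001, 0.05], 0, 0.6]
    - [[-0.001, 0.001, 0.05], 0, 0.6]
    - [[-0.001, 0.001, 0.04], 0, 0.6]
    - [[-0.001, 0.001, 0.025], 0, 0.6]
    - [[0, 0, 0.005], 0, 0.6]
    - [[0, 0, 0], 0, 0.6]

```text
clock: 25.88
tcp_pos: [0.4293, 0.2088, 0.047]
ee_rot: [0.213, 0.929, -0.067, 0.296]
contact_force: [-1.5, 0.6, -0.4]
grip_width: 0.602
grip_force: 0.0
```

```bash
python3 u.py; python3 -c "
from h import *
to([.427,.209,.039])"
```

```text
XYZ 0.3034 0.3686 0.047 F -1.6 -0.0 -0.4 t 25.875 [[-0.735, 0.435, 0.521], [0.356, 0.901, -0.25], [-0.577, 0.002, -0.816]]
from [0.4293 0.2088 0.047 ] rows 1 each [ 0.0079 -0.0011  0.0066] total [ 0.0079 -0.0011  0.0066]
```

>>> jog_arm:
  plan:
    - [[0.007, -0.001, 0.006], 0, 0.6]
    - [[0, 0, 0], 0, 0.6]
    - [[0, 0, 0], 0, 0.1]
    - [[0, 0, 0], 0, 0.1]
    - [[0, 0, 0], 0, 0.1]
    - [[0, 0, 0], 0, 0.1]
    - [[0, 0, 0], 0, 0.1]

```text
clock: 26.75
tcp_pos: [0.4272, 0.2102, 0.0399]
ee_rot: [0.212, 0.929, -0.066, 0.296]
contact_force: [-4.6, 3.3, 4.2]
grip_width: 0.21
grip_force: 57.5
```

```bash
python3 u.py
```

```text
XYZ 0.3009 0.369 0.0399 F -5.6 1.1 4.2 t 26.75 [[-0.735, 0.433, 0.522], [0.356, 0.901, -0.247], [-0.577, 0.004, -0.816]]
```

>>> jog_arm:
  plan:
    - [[-0.01, 0, -0.014], 0, 0.1]
    - [[-0.03, 0, -0.042], 0, 0.1]
    - [[-0.03, 0, -0.042], 0, 0.1]
    - [[0, 0, 0], 0, 0.1]

```text
clock: 27.25
tcp_pos: [0.4293, 0.2106, 0.1407]
ee_rot: [0.213, 0.928, -0.064, 0.298]
contact_force: [0.4, 0.6, -0.7]
grip_width: 0.204
grip_force: 57.0
```

```bash
python3 u.py
python3 - <<'E'
from h import *
to([.52,.05,.30]); c=camera('wrist'); cv2.imwrite('pics/w7.png',c['color'])
E
```

```text
XYZ 0.3026 0.3702 0.1407 F 0.1 0.8 -0.7 t 27.25 [[-0.732, 0.433, 0.526], [0.358, 0.901, -0.245], [-0.58, 0.009, -0.815]]
from [0.4293 0.2106 0.1407] rows 4 each [-0.0676 -0.0325 -0.0134] total [-0.2703 -0.13   -0.0535]
```

View pics/w7.png

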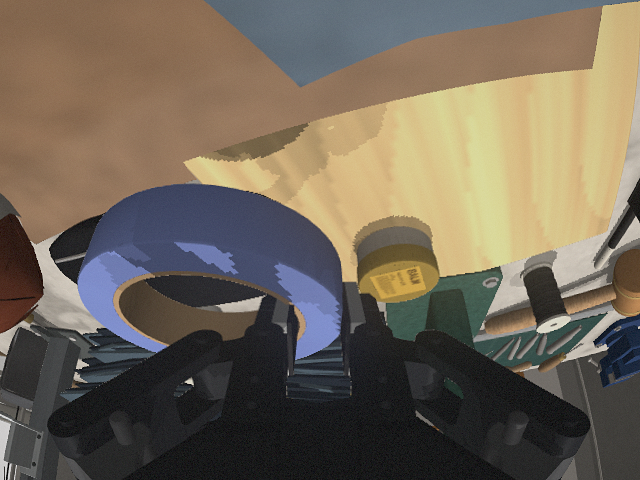

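>>> jog_arm:
  plan:
    - [[-0.054, -0.026, -0.011], 0, 0.1]
    - [[-0.054, -0.026, -0.011], 0, 0.1]
    - [[-0.054, -0.026, -0.011], 0, 0.1]
    - [[-0.054, -0.026, -0.011], 0, 0.1]
    - [[-0.054, -0.026, -0.011], 0, 0.1]

```text
clock: 27.92
tcp_pos: [0.5177, 0.0482, 0.2953]
ee_rot: [0.212, 0.929, -0.067, 0.294]
contact_force: [0.8, -0.7, -1.1]
grip_width: 0.208
grip_force: 57.0
```

```bash
python3 u.py .52 -.064 .31; python3 u.py .580 -.064 .29
```

```text
XYZ 0.4506 0.2593 0.2953 F 1.0 -0.3 -1.1 t 27.925 [[-0.737, 0.434, 0.519], [0.355, 0.901, -0.249], [-0.575, 0.0, -0.818]]
from [0.5177 0.0482 0.2953] rows 6 each [-0.0147 -0.0671  0.0065] total [-0.0879 -0.4024  0.0392]
XYZ 0.4506 0.2593 0.2953 F 1.0 -0.3 -1.1 t 27.925 [[-0.737, 0.434, 0.519], [0.355, 0.901, -0.249], [-0.575, 0.0, -0.818]]
from [0.5177 0.0482 0.2953] rows 6 each [-0.0225 -0.0668  0.0171] total [-0.1349 -0.401   0.1028]
```

>>> jog_arm:
  plan:
    - [[-0.0126, -0.0575, 0.0056], 0, 0.1]
    - [[-0.0126, -0.0575, 0.0056], 0, 0.1]
    - [[-0.0126, -0.0575, 0.0056], 0, 0.1]
    - [[-0.0126, -0.0575, 0.0056], 0, 0.1]
    - [[-0.0126, -0.0575, 0.0056], 0, 0.1]
    - [[-0.0126, -0.0575, 0.0056], 0, 0.1]
    - [[-0.0126, -0.0575, 0.0056], 0, 0.1]
    - [[0, 0, 0], 0, 0.1]

```text
clock: 28.92
tcp_pos: [0.4444, -0.2766, 0.3084]
ee_rot: [0.215, 0.929, -0.067, 0.294]
contact_force: [-0.7, -0.0, -1.3]
grip_width: 0.209
grip_force: 57.2
```

```bash
python3 u.py .580 -.064 .29
python3 - <<'E'
from h import *
from scipy.optimize import least_squares
a=np.radians(-24.6); ex=np.array([np.cos(a),np.sin(a)]); ey=np.array([-ex[1],ex[0]])
for n in('scene','top'):
    k=camera(n); P=cloud(k).reshape(-1,3); c=k['color'].reshape(-1,3).astype(int); X=P[:,:2]@ex; Y=P[:,:2]@ey; Z=P[:,2]
    m=(np.hypot(X-.52,Y+.112)<.09)&(c[:,0]-c[:,2]>40)&(Z>.25)&(Z<.35)
    A=np.c_[X[m]-.52,Y[m]+.112,np.ones(m.sum())]; z=Z[m]; hi=z>np.percentile(z,40)
    for _ in range(5): s=np.linalg.lstsq(A[hi],z[hi],rcond=None)[0]; hi=abs(A@s-z)<.003
    Q=A[hi][:,:2]; q=least_squares(lambda p:np.maximum(0,abs(np.hypot(*(Q-p).T)-.04675)-.00875),[0,0],loss='soft_l1',f_scale=.001).x
    print(n,m.sum(),hi.sum(),'plane top',s.round(4),'centre X,Y',(q+[.52,-.112]).round(4),'bbox',Q.min(0),Q.max(0))
E
```

```text
XYZ 0.5192 -0.0665 0.3084 F -0.6 -0.3 -1.3 t 28.925 [[-0.735, 0.439, 0.517], [0.361, 0.898, -0.25], [-0.574, 0.003, -0.819]]
from [ 0.4444 -0.2766  0.3084] rows 2 each [-0.0244  0.0025  0.0312] total [-0.0489  0.005   0.0624]
scene 939 533 plane top [-0.0005 -0.0221  0.3075] centre X,Y [ 0.5205 -0.1146] bbox [-0.05286403 -0.05950809] [0.0542393  0.05480983]
top 556 514 plane top [-0.0121 -0.0225  0.3086] centre X,Y [ 0.5224 -0.11  ] bbox [-0.03299039 -0.05333616] [0.05719613 0.054816  ]
```

>>> jog_arm:
  plan:
    - [[-0.018, 0.001, 0.019], 0, 0.1]
    - [[-0.018, 0.001, 0.019], 0, 0.1]
    - [[-0.01, 0, 0.02], 0, 0.1]
    - [[0, 0, 0], 0, 0.1]

```text
clock: 29.52
tcp_pos: [0.4992, -0.2943, 0.2918]
ee_rot: [0.211, 0.93, -0.065, 0.294]
contact_force: [-0.0, -1.1, -1.2]
grip_width: 0.209
grip_force: 57.2
```

```bash
python3 u.py .578 -.066 .214
```

```text
XYZ 0.5763 -0.0598 0.2918 F 0.4 -1.0 -1.2 t 29.525 [[-0.738, 0.431, 0.519], [0.354, 0.902, -0.245], [-0.574, 0.003, -0.819]]
from [ 0.4992 -0.2943  0.2918] rows 2 each [ 0.027  -0.004   0.0404] total [ 0.054  -0.0081  0.0808]
```

>>> jog_arm:
  plan:
    - [[0.009, -0.004, 0.0135], 0, 0.1]
    - [[0.009, -0.004, 0.0135], 0, 0.1]
    - [[0.009, 0, 0.0135], 0, 0.1]
    - [[0.009, 0, 0.0135], 0, 0.1]
    - [[0.009, 0, 0.0135], 0, 0.1]
    - [[0.007, 0, 0.01], 0, 0.1]
    - [[0, 0, 0], 0, 0.1]

```text
clock: 30.4
tcp_pos: [0.4971, -0.3026, 0.2179]
ee_rot: [0.212, 0.929, -0.066, 0.295]
contact_force: [-0.1, -0.1, -1.3]
grip_width: 0.208
grip_force: 57.2
```

```bash
python3 u.py .578 -.066 .212
```

```text
XYZ 0.5779 -0.0682 0.2179 F -0.0 -0.2 -1.3 t 30.4 [[-0.736, 0.434, 0.52], [0.356, 0.901, -0.248], [-0.576, 0.003, -0.818]]
from [ 0.4971 -0.3026  0.2179] rows 1 each [0.0042 0.0027 0.006 ] total [0.0042 0.0027 0.006 ]
```

>>> jog_arm:
  plan:
    - [[0.0014, 0, 0.002], 0, 0.1]
    - [[0.0014, 0, 0.002], 0, 0.1]
    - [[0, 0, 0], 0, 0.1]

```text
clock: 30.78
tcp_pos: [0.4976, -0.303, 0.2156]
ee_rot: [0.212, 0.929, -0.066, 0.296]
contact_force: [0.8, -0.9, -1.4]
grip_width: 0.211
grip_force: 57.2
```

>>> jog_arm:
  plan:
    - [[0.0007, 0, 0.001], 0, 0.1]
    - [[0, 0, 0], 0, 0.1]

```text
clock: 31.02
tcp_pos: [0.4976, -0.3029, 0.2145]
ee_rot: [0.212, 0.929, -0.066, 0.296]
contact_force: [0.8, -1.4, -1.0]
grip_width: 0.211
grip_force: 57.2
```

```bash
python3 u.py
```

```text
XYZ 0.5785 -0.0683 0.2145 F 1.4 -1.0 -1.0 t 31.025 [[-0.735, 0.434, 0.521], [0.355, 0.901, -0.249], [-0.577, 0.002, -0.817]]
```

>>> jog_arm:
  plan:
    - [[0.001, 0, 0.0013], 0, 0.1]
    - [[0, 0, 0], 0, 0.1]
    - [[0, 0, 0], 0, 0.26]
    - [[0, 0, 0], 0, 0.32]
    - [[0, 0, 0], 0, 0.32]
    - [[0, 0, 0], 0, 0.32]

```text
clock: 31.78
tcp_pos: [0.4976, -0.303, 0.2133]
ee_rot: [0.212, 0.929, -0.066, 0.296]
contact_force: [-0.2, 1.6, 0.8]
grip_width: 0.32
grip_force: 0.0
```

```bash
python3 u.py
python3 - <<'E'
from h import *
c=camera('scene'); cv2.imwrite('pics/c8.png',cv2.resize(c['color'][200:350,300:500],None,fx=4,fy=4))
E
```

```text
XYZ 0.5785 -0.0683 0.2133 F -0.9 1.3 0.8 t 31.775 [[-0.735, 0.434, 0.521], [0.355, 0.901, -0.249], [-0.577, 0.002, -0.816]]
```

View pics/c8.png

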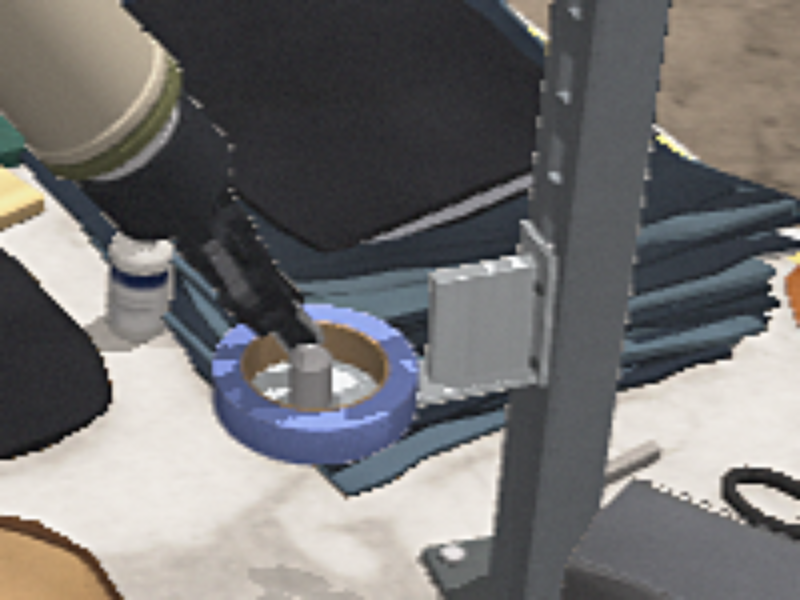

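>>> jog_arm:
  plan:
    - [[0, 0, -0.012], 0, 0.32]
    - [[0, 0, -0.02], 0, 0.32]
    - [[0, 0, -0.03], 0, 0.32]
    - [[0, 0, -0.06], 0, 0.32]
    - [[0, 0, -0.07], 0, 0.32]
    - [[0, 0, 0], 0, 0.32]
    - [[0, 0, 0], 0, 0.32]

```text
clock: 32.7
tcp_pos: [0.4173, -0.2648, 0.3392]
ee_rot: [0.212, 0.929, -0.067, 0.296]
contact_force: [0.2, -0.4, -0.9]
grip_width: 0.322
grip_force: 0.0
```

```bash
python3 u.py
python3 - <<'E'
from h import *
from scipy.optimize import least_squares
a=np.radians(-24.6); ex=np.array([np.cos(a),np.sin(a)]); ey=np.array([-ex[1],ex[0]])
for n in('scene','top'):
    k=camera(n); P=cloud(k).reshape(-1,3); c=k['color'].reshape(-1,3).astype(int); X=P[:,:2]@ex; Y=P[:,:2]@ey; Z=P[:,2]
    m=(np.hypot(X-.58,Y+.112)<.075)&(c[:,0]-c[:,2]>40)&(Z>.17)&(Z<.25)
    A=np.c_[X[m]-.58,Y[m]+.112,np.ones(m.sum())]; z=Z[m]; hi=z>np.percentile(z,40)
    for _ in range(6): s=np.linalg.lstsq(A[hi],z[hi],rcond=None)[0]; hi=abs(A@s-z)<.003
    Q=A[hi][:,:2]; q=least_squares(lambda p:np.maximum(0,abs(np.hypot(*(Q-p).T)-.04675)-.00875),[0,0],loss='soft_l1',f_scale=.001).x
    print(n,hi.sum(),'top plane',s.round(4),'roll-spindle offset',q.round(4))
    m=(np.hypot(X-.58,Y+.112)<.032)&(Z>.17)&(Z<.196); A=np.c_[X-.58,Y+.112,np.ones(len(X))][m]; s=np.linalg.lstsq(A,Z[m],rcond=None)[0]; print('disc',m.sum(),s.round(4),np.median(Z[m]).round(4))
E
```

```text
XYZ 0.4896 -0.0671 0.3392 F 0.3 -0.3 -0.9 t 32.7 [[-0.735, 0.434, 0.522], [0.355, 0.901, -0.25], [-0.578, 0.001, -0.816]]
scene 580 top plane [0.0336 0.002  0.2081] roll-spindle offset [-0.001  -0.0042]
disc 164 [-0.0256 -0.1627  0.187 ] 0.1854
top 614 top plane [0.0304 0.0053 0.2089] roll-spindle offset [ 0.0007 -0.0006]
disc 429 [0.0301 0.0123 0.185 ] 0.185
```

Roll lies flat (top 0.2085 = disc 0.185 + 24 mm), centred within about 4 mm, and the arm is clear.

```bash
python3 -c "
from cell import job_done
print(job_done())"
```

```text
the job is handed in; nothing more can be done
None
```

The hanger arm hangs flush and fully down in the two lowest slots, the near tape roll lies flat over its spindle (about 4 mm off centre at most), and the job was handed in at about 33 s; the judge returned no verdict.

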